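Set the dose on the wash-bench soap dispenser

ROBOT

A 6-joint arm with a two-finger parallel gripper is mounted at the origin on the work surface. World frame = base frame: x ahead of the robot, y to its left, z up, the work surface at z = 0. Lengths are in m, angles in rad, forces in N, time in s.
With the tool pointing down it reaches from about 0.375 to 0.825 m from the base axis. Payload 5.5 kg.
Tool frame: the origin (TCP) lies midway between the tips of the shut fingers; the grasp point (between the pads) lies 19 mm behind it; z points along the fingers, y is the direction in which the jaws open and shut (so a half turn about z gives the same grasp; the last joint's range is limited). The gripper opens to 85 mm and grips with 20 to 120 N. Pads are 22 mm wide; open, the fingers measure 114 mm over their backs; the gripper's body (76 mm by 85 mm) begins 54 mm behind the grasp point. The pads swing forward as they close: fully open they stand 13 mm farther back than shut.
Start: joints at [0, 0.314, -0.047, 1.21, 0, 1.571], TCP at [0.6, -0, 0.231] pointing down, gripper open.
Joint ranges: [-2.67, 2.67], [-0.69, 1.73], [-1.03, 1.25], [-2.08, 2.16], [-1.42, 1.45], [-3.14, 3.14]. Speed limits (rad/s): [2.39, 2.39, 3.01, 3.14, 3.14, 3.14].

INTERFACE

Orientations are given as a unit quaternion [x, y, z, w].
In Python, from plant import bot gives the robot as it stands.
- The arm moves only by the tool arm_command, never from a script. Its argument "motion" is a list that holds one entry, the list of rows, each a list of 7 numbers: the turn, a rotation vector about the world's x, y, z in rad, then the shift along the world's x, y, z in cm, then the finger opening in cm, from 0 to 8.54. A call has 1 to 8 rows; each row is the pose to reach, as a shift and turn from the pose commanded when the call began; what a row does not reach only later rows make up. A row lasts 1/12 s, in which the tool goes at most 41.7 mm and 7.16 degrees, less where a joint would pass 70% of its speed; a pose out of reach is approached as far as the arm can. A call with a gripper value outside its range is refused whole. The fingers move at their own pace and stop on an object; "grip_force" is the grip in N (left out, the last holds). Time passes only in rows, so rows that repeat a pose let the fingers close. It gives the time, the measured TCP pose, the force and the opening at its end, in the units of the state.
- bot.observe(): the state, without advancing time (a new reading comes with each control period).
- bot.grab_frame(name): name is "scene" or "side" or "wrist"; returns a dict with "img" (420x560x3 uint8, blue, green, red), "depth" (420x560 float32, m along the optical axis (not along the pixel's ray), 0 where there is no reading), "mtx" (3x3 intrinsics, pixels), "D" ([k1, k2, p1, p2, k3] as OpenCV has them; the pictures are not rectified), "rvec" (rotation vector, rad) and "tvec" (3), from world to camera coordinates, as OpenCV has them. Camera axes: x right, y down, z forward; pixel columns grow to the right and rows downward; lengths in m; the calibration is good to about 2 mm. A picture is of the moment at which its call begins.
- bot.sign_off(): hands the job in, once; it reports no verdict.
The state is a dict: "time": time; "qpos": joint angles; "qd": joint speeds; "tau": joint torques, N m; "tcp_pos": TCP position; "orientation": TCP orientation; "force": force on the tool from outside, world axes, zero at the start; "ft_torque": the same for the moment, N m; "opening": opening from 0.0 (shut) to 1.0 (fully open).
Only numpy, scipy, OpenCV 4.12 (cv2) and the standard library are available. Lean on these libraries where they do the work, as an engineer would, in place of code of your own. Each camera call takes 0.05 s, during which the arm holds its last target.

TASK

Get the soap dispenser ready for a measured dose: stand the steel mug upright on the drip tray, centred under the nozzle, and set the dose dial to the orange tab. The dial is locked while it is in, so pull it straight out until it clicks, turn it until its white pointer line meets the middle of the orange tab, then push it fully home again. Keep the mug upright throughout, do not shift the orange tab, and leave the other things on the bench where they are.

Things in the scene. Friction and masses are not known exactly. Their poses are not given: they have to be found in the camera images.
- dispenser: cream bench-top soap dispenser, fixed. Origin: centre of its underside. x from its front (where the operator stands, to the robot's right) to its back, y to its left facing it, z up. Housing: y -20 to +140 mm, x -100 to +110 mm; front face 50 mm tall, then a panel rising at 33 degrees to 134 mm tall at x = +30 mm, flat top behind. Drip tray to the right: x -95 to +45, y -160 to -40, 18 mm tall
- nozzle_tip (a point): lower end of the nozzle, 140 mm above the drip tray; axes as the dispenser's. Relative to it the head above spans x -12 to +142 mm, y -25 to +25 mm, from 18 mm up, on a column behind the tray (front face at x +92 mm, y -35 to +35 mm). A gripper pointing straight down has no room here: bring the mug in from the front with the gripper tilted about 40 degrees
- mug_spot (a point): point on top of the drip tray (18 mm above the bench) straight under the nozzle; axes as the dispenser's. The mug's axis should stand here
- mug_mid (a point): centre of the steel mug, half-way up (38 mm above its underside); z up along the mug, x towards its handle. Round body 64 mm across, 76 mm tall, wall 3 mm, open at the top, 0.11 to 0.2 kg, standing on the bench. It can be gripped across the body with the fingers clear of the handle
- mug: the same steel mug; origin at the centre of its underside, axes as mug_mid
- mug_handle (a point): outer middle of the mug's handle, 53 mm from the mug's axis and 40 mm above its underside (bar 8 mm thick)
- dial_grip (a point): on the axis of the black dial, 25 mm above the panel when in; moves with the dial. z: along the axis straight out of the panel (33 degrees from vertical, leaning to the operator); x: along the white pointer line. Fluted grip 42 mm across, 6 to 32 mm above the panel, on a flat skirt 50 mm across; can be gripped across at any angle. Only the orange tab stands above the panel near it
- dial_pointer (a point): tip of the white pointer line at the skirt's edge, 25 mm from the dial axis, 4 mm above the panel; axes as dial_grip
- dose_tab_mark (a point): middle of the orange tab on the scale round the dial, 36 mm from the dial axis; own x points from the axis out through the tab's middle. Tab 9 mm wide, 15 mm long, top 4 mm above the panel; it stays put unless pushed
- dial_pull (a joint): how far the dial is pulled out along its axis (m): 0 in (locked), 0.009 out. A spring catch holds it at either end: about 12 N pulls it out, about 8 N pushes it back, and it snaps over half-way. While it is in, a serrated face locks it (turning takes over 0.4 N m); once out it stays out by itself and turns easily (0.04 N m)
- dial (a joint): dial angle (rad): 0 with the pointer straight up the panel, growing clockwise as the operator looks at the panel; range -1.7 to 1.7
- dose_tab (a joint): angle of the orange tab (rad), zero and direction as joint dial: the dial is set when the two are equal. At the start the tab lies 0.5 to 1.5 rad clockwise of the pointer
- pail: turquoise pail, 224 mm across the rim, 180 mm tall; origin at the centre of its underside; to be left alone
- soap_box: flip-top soap box, closed, white with a turquoise lid, 77 x 117 x 53 mm; origin at the centre of its underside; to be left alone
- brush: stiff white scrubbing brush lying bristles down, 150 x 52 x 46 mm; origin at the centre of its underside; to be left alone
- bottle: pale yellow soap bottle with a blue cap, 68 mm across, 190 mm tall; origin at the centre of its underside; to be left alone
- soap_bar: bar of soap on a turquoise dish, 85 x 125 x 38 mm; origin at the centre of its underside; to be left alone
- jar: plain grey tin, 72 mm across, 95 mm tall; origin at the centre of its underside; to be left alone

How it is judged:
By the outcome, as a careful person would: the job done as asked, in the order asked, and still so for the second after the job is handed in, with the robot touching nothing.
It also fails if it takes over 51 s, if anything falls off the work surface, if the arm or the gripper's body presses on something with over 40 N, if the wrist force passes 120 N, or if a joint passes its speed limit or range.

## Working session

There is one attempt and no reset: what is moved stays moved. The work goes in short steps, Python scripts to look and compute and a tool call to move; the robot and the scene stay as the last step left them, time stands still between calls to the robot, and variables do not carry over. Pictures are saved under pics/ and viewed, and the job is handed in when it is done.

Besides the shell and the picture viewer there is one more tool, called after "Call:" as a command line: name --argument value ..., lists and objects as JSON in quotes. arm_command: Moves the arm, as the interface text tells. Its arguments: {"type":"object","properties":{"motion":{"type":"array","items":{"type":"array","items":{"type":"array","items":{"type":"number"}}}},"grip_force":{"type":"number"}},"required":["motion"]}

```bash
ls; mkdir -p pics
cat > h.py <<'E'
import numpy as np, cv2
from plant import bot
from scipy.spatial.transform import Rotation as R
def cam(n):
    f=bot.grab_frame(n); return f
def world(f,uv,d=None):
    """pixel + depth -> world"""
    uv=np.asarray(uv,float).reshape(-1,2)
    n=cv2.undistortPoints(uv.reshape(-1,1,2),f['mtx'],f['D']).reshape(-1,2)
    Rm=cv2.Rodrigues(np.asarray(f['rvec'],float))[0]; t=np.asarray(f['tvec'],float).ravel()
    if d is None:
        d=f['depth'][uv[:,1].astype(int),uv[:,0].astype(int)]
    P=np.c_[n,np.ones(len(n))]*np.asarray(d).reshape(-1,1)
    return (P-t)@Rm
def ray(f,uv):
    a=world(f,uv,np.zeros(len(np.reshape(uv,(-1,2)))));b=world(f,uv,np.ones(len(np.reshape(uv,(-1,2)))))
    return a,b-a
def plane(f,uv,p0,n):
    o,d=ray(f,uv); s=((p0-o)@n)/(d@n); return o+d*s[:,None]
def proj(f,P):
    return cv2.projectPoints(np.asarray(P,float).reshape(-1,1,3),np.asarray(f['rvec'],float),np.asarray(f['tvec'],float),f['mtx'],f['D'])[0].reshape(-1,2)
E
python3 - <<'E'
from h import *
import pickle
s=bot.observe();print(s)
for n in ['scene','side','wrist']:
    f=cam(n);cv2.imwrite(f'pics/{n}0.png',f['img']);pickle.dump(f,open(f'{n}0.pkl','wb'))
    print(n,f['mtx'].tolist(),np.asarray(f['D']).ravel(),world(f,[[0,0]],[0]),(f['depth']>0).mean())
E
```

```text
pics
{'time': 0.0, 'qpos': array([ 7.24650119e-06,  3.14207186e-01, -4.80793247e-02,  1.21021420e+00,
       -2.64743498e-06,  1.57077968e+00]), 'qd': array([ 2.13919015e-03,  2.16078992e-03, -5.01050458e-05, -1.00931231e-03,
       -5.63970793e-04, -6.91717795e-04]), 'tau': array([ 1.69644722e-03, -5.39594257e+01,  3.39749372e+01,  1.94567809e-02,
        9.49871333e-05,  6.01428906e-05]), 'tcp_pos': array([5.99414723e-01, 3.46762326e-06, 2.30445761e-01]), 'orientation': array([ 7.07098076e-01,  7.07114973e-01, -6.03523245e-04, -6.01656892e-04]), 'force': array([-0.1643031 ,  0.31076148, -0.07820896]), 'ft_torque': array([-0.02349505, -0.0487067 , -0.02081856]), 'opening': 0.9992071417010631}
scene [[413.5140063268613, 0.0, 280.93771679133914], [0.0, 413.5140063268613, 209.76603914941973], [0.0, 0.0, 1.0]] [-0.05835625  0.          0.          0.          0.        ] [[1.08261673 0.62509537 0.88955983]] 0.9957355442176871
side [[412.15918588940673, 0.0, 276.0899409309775], [0.0, 412.15918588940673, 208.72253065172194], [0.0, 0.0, 1.0]] [-0.06986467  0.          0.          0.          0.        ] [[-0.08328799  0.93160969  0.8540435 ]] 0.9958418367346938
wrist [[329.79841433939146, 0.0, 285.35494092029694], [0.0, 329.79841433939146, 207.735983587772], [0.0, 0.0, 1.0]] [-0.03322038  0.          0.          0.          0.        ] [[0.60091751 0.06746854 0.3737443 ]] 0.9959438775510204
```

View pics/scene0.png

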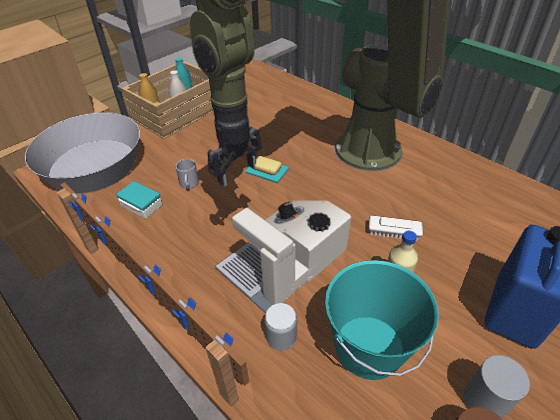

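View pics/side0.png

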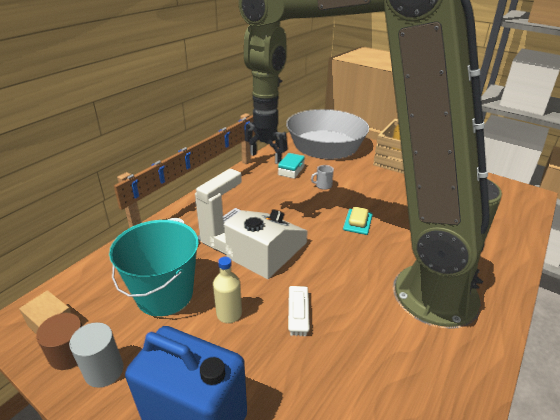

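View pics/wrist0.png

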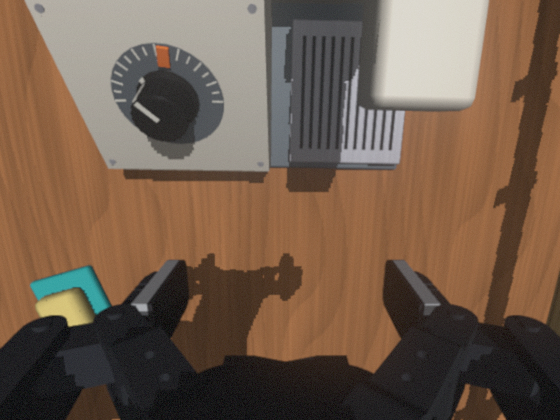

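The wrist view shows the dial at (165,103), with its pointer towards (145,112) and the orange tab at (162,57). The tray is at (345,90) and the nozzle head at (430,50). The scene view shows the mug at (187,173), with its handle pointing down in the image. The dispenser's front faces -y.

Run:
```python
import pickle,cv2,numpy as np
from h import *
f=pickle.load(open('wrist0.pkl','rb'))
c=cv2.resize(f['img'][0:190,20:300],None,fx=2.8,fy=2.8,interpolation=cv2.INTER_CUBIC);cv2.imwrite('pics/wz.png',c)
f=pickle.load(open('scene0.pkl','rb'))
c=cv2.resize(f['img'][130:320,140:400],None,fx=3,fy=3,interpolation=cv2.INTER_CUBIC);cv2.imwrite('pics/sz.png',c)
f=pickle.load(open('side0.pkl','rb'))
c=cv2.resize(f['img'][140:290,180:400],None,fx=3.6,fy=3.6,interpolation=cv2.INTER_CUBIC);cv2.imwrite('pics/dz.png',c)
```

```text
(no output)
```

View pics/wz.png

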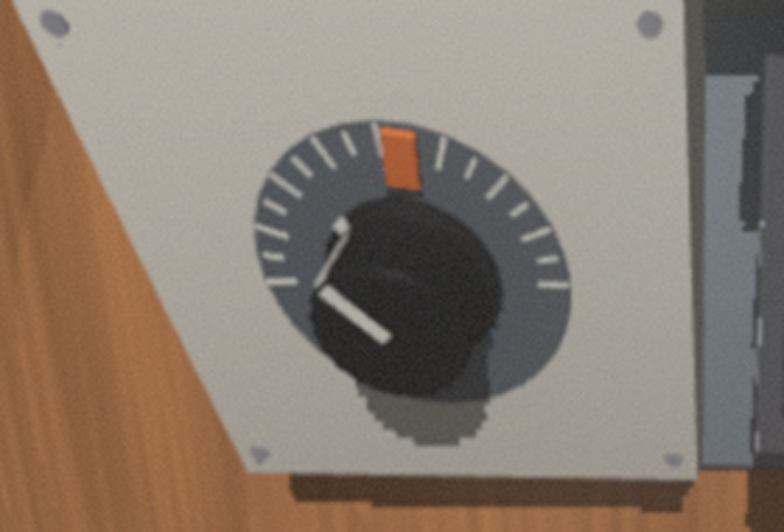

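View pics/sz.png

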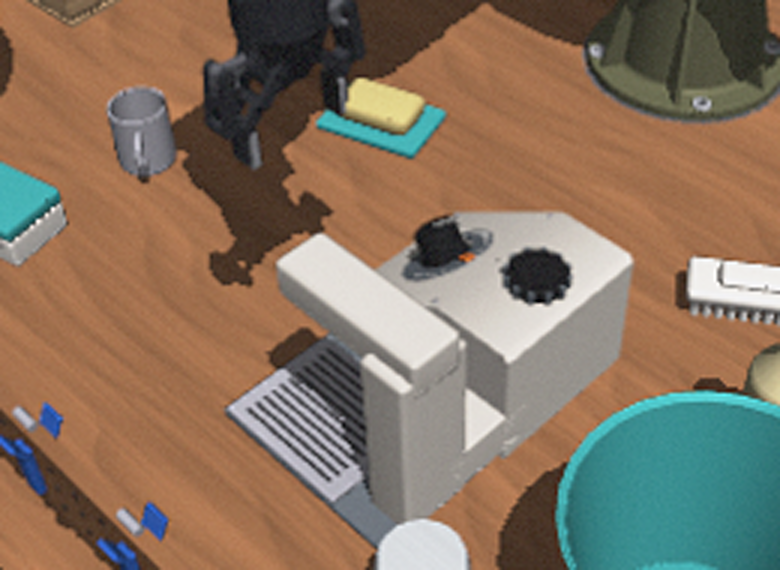

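View pics/dz.png

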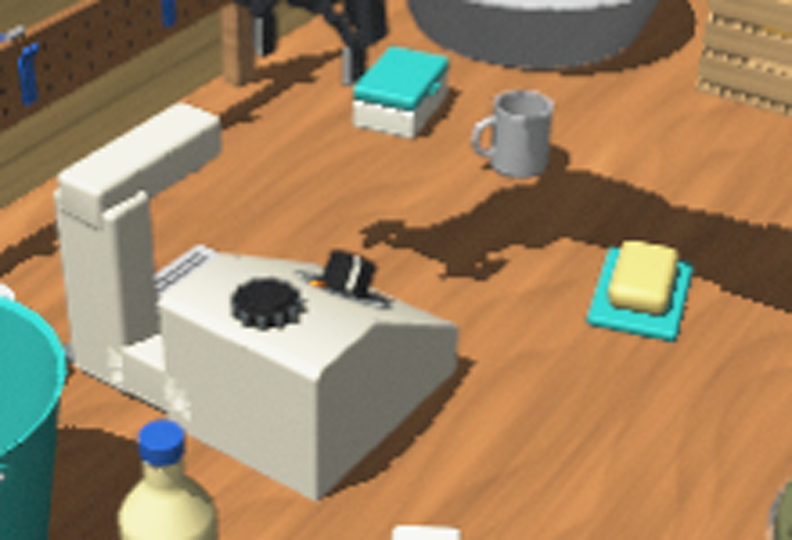

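```bash
cat >> h.py <<'E'
import pickle
def circ(P):
    A=np.c_[2*P[:,:2],np.ones(len(P))];x=np.linalg.lstsq(A,(P[:,:2]**2).sum(1),rcond=None)[0]
    return x[:2],np.sqrt(x[2]+x[:2]@x[:2])
E
python3 - <<'E'
from h import *
f=pickle.load(open('wrist0.pkl','rb'))
C=plane(f,[[108.2,168.2],[268.9,170.7]],np.array([0,0,.05]),np.array([0,0,1.]))
print('front corners',C,np.linalg.norm(C[1]-C[0]))
print('depth',world(f,[[112,166],[265,168]]))
u=(C[1]-C[0]);u/=np.linalg.norm(u)  # = -y disp
yd=-u; xd=np.cross(yd,[0,0,1.]);print('xd',xd,'yaw of xd',np.arctan2(xd[1],xd[0]))
O=(C[0]-0.14*yd+C[1]+0.02*yd)/2+0.1*xd;O[2]=0;print('O',O)
# panel depth fit
uv=np.array([[x,y] for x in range(75,265,4) for y in range(10,165,4)]);P=world(f,uv)
D=np.c_[xd,yd,[0,0,1]]
q=(P-O)@D; m=(abs(q[:,0]+35)<60)&(q[:,1]>-15)&(q[:,1]<135)&(abs(q[:,2]-(.05+(q[:,0]+.1)*np.tan(.576)))<.012)
m=(q[:,0]>-.095)&(q[:,0]<.025)&(q[:,1]>-.015)&(q[:,1]<.135)&(abs(q[:,2]-(.05+(q[:,0]+.1)*np.tan(.576)))<.006)
c=P[m].mean(0);n=np.linalg.svd(P[m]-c)[2][2];n*=np.sign(n[2]);print('n disp',n@D,np.degrees(np.arccos(n[2])),m.sum(),'offset c',(c-O)@D)
th=np.radians(33);nz=D@np.array([-np.sin(th),0,np.cos(th)]);p0=O+D@np.array([-.1,0,.05])
ex=D@np.array([np.cos(th),0,np.sin(th)])
print('plane resid',((P[m]-p0)@nz).mean())
# scale disc
im=f['img'][0:175,20:262];hsv=cv2.cvtColor(im,cv2.COLOR_BGR2HSV)
def pan(uv,h=0): # panel coords: a up the panel, b left (y)
    X=plane(f,uv,p0+h*nz,nz)-p0; return np.c_[X@ex,X@yd]
# ellipse edge points by hand-free: cream vs rest
g=cv2.cvtColor(im,cv2.COLOR_BGR2GRAY);m2=((g<125)).astype(np.uint8)
k,l,s,ce=cv2.connectedComponentsWithStats(m2); i=l[100,165-20];mm=(l==i).astype(np.uint8)
print(s[i])
cn=max(cv2.findContours(mm,0,cv2.CHAIN_APPROX_NONE)[0],key=cv2.contourArea).reshape(-1,2)+[20,0]
ab=pan(cn)
# keep upper part (above tick line)
for _ in range(5):
    cc,r=circ(ab); e=abs(np.hypot(*(ab-cc).T)-r); ab=ab[e<max(.0015,np.percentile(e,80))]
print('disc centre panel',cc,r,len(ab))
# orange
mo=((hsv[...,0]<14)&(hsv[...,1]>170)&(hsv[...,2]>130)).astype(np.uint8)
k,l,s,ce=cv2.connectedComponentsWithStats(mo);mo=None
for j in range(1,k):
    if s[j][4]>30: 
        t=pan([ce[j]+[20,0]],.003)[0];print(s[j],ce[j]+[20,0],t)
        if s[j][4]<400: tab=t
d=tab-cc;print('tab r',np.hypot(*d),'angle cw from up',np.arctan2(-d[1],d[0]))
# pointer on top: line on grip top z=32mm from crop coords
for a,b,h in [((325,290),(388,340),.032),((342,222),(318,287),.006)]:
    w=pan([np.array(a)/2.8+[20,0],np.array(b)/2.8+[20,0]],h)-cc; print(w,np.hypot(*w.T),np.arctan2(-w[:,1],w[:,0]),np.arctan2(-(w[0]-w[1])[1],(w[0]-w[1])[0]))
np.savez('disp.npz',O=O,D=D,p0=p0,nz=nz,ex=ex,yd=yd,cc=cc)
print('dial base world',p0+cc[0]*ex+cc[1]*yd,'nz',nz)
E
```

```text
front corners [[0.42409037 0.01727834 0.05      ]
 [0.58440392 0.01448466 0.05      ]] 0.16033788745563848
depth [[0.42986345 0.01991048 0.05301224]
 [0.5807254  0.01750908 0.05218256]]
xd [ 0.01742369  0.9998482  -0.        ] yaw of xd 1.5533717520219914
O [0.5659804  0.11482089 0.        ]
n disp [-0.54476818  0.00109433  0.83858597] 33.008898633610805 1514 offset c [-0.02526076  0.05416451  0.09934513]
plane resid 0.0006784030189945184
[  91   43  113  117 8703]
disc centre panel [0.07670855 0.06044591] 0.044644660588020454 239
[137  47  11   9  34] [160.85294118  50.08823529] [0.11826346 0.05505454]
[138  55  11  12  65] [163.26153846  61.18461538] [0.11009679 0.05538261]
tab r 0.03376997618131883 angle cw from up 0.15050231903534245
[[ 0.01554926  0.01170882]
 [ 0.00059144 -0.00063292]] [0.01946473 0.00086625] [-0.64542777  0.81926894] -0.6898614571446563
[[0.02058055 0.01367945]
 [0.00060407 0.02677696]] [0.02471207 0.02678377] [-0.58662483 -1.54824095] 0.5803342713452425
dial base world [0.50492222 0.08021271 0.09177847] nz [-0.00948962 -0.54455636  0.83867057]
```

Run:
```python
from h import *
for n,box in [('scene',(168,150,210,200)),('side',(300,155,345,195))]:
    f=pickle.load(open(n+'0.pkl','rb'));x0,y0,x1,y1=box
    uv=np.array([[x,y] for y in range(y0,y1) for x in range(x0,x1)]);P=world(f,uv)
    m=(P[:,2]>.008)&(P[:,2]<.085)&(f['depth'][uv[:,1],uv[:,0]]>0)
    Q=P[m];b=(Q[:,2]>.073)&(Q[:,2]<.08);print(n,m.sum(),'med',np.median(Q,0),'zmax',np.percentile(Q[:,2],98),'rim',b.sum(),circ(Q[b]))
    b=(Q[:,2]>.01)&(Q[:,2]<.07);print(' xy range',Q[b].min(0),Q[b].max(0))
    mk=np.zeros((420,560),np.uint8);mk[uv[m][:,1],uv[m][:,0]]=255;cv2.imwrite(f'pics/mm_{n}.png',mk[y0:y1,x0:x1])
    pickle.dump(Q,open(f'mug_{n}.pkl','wb'))
Q=np.r_[pickle.load(open('mug_scene.pkl','rb')),pickle.load(open('mug_side.pkl','rb'))]
from scipy.optimize import least_squares
b=(Q[:,2]>.01)&(Q[:,2]<.07);B=Q[b]
r=least_squares(lambda c:np.hypot(B[:,0]-c[0],B[:,1]-c[1])-.032,np.median(B[:,:2],0),loss='soft_l1',f_scale=.002);print(r.x)
rr=np.hypot(B[:,0]-r.x[0],B[:,1]-r.x[1]);h=B[rr>.04];print('handle',len(h),h.mean(0)-[*r.x,0],np.arctan2(*(h.mean(0)[:2]-r.x)[::-1]))
```

```text
scene 515 med [ 0.55886731 -0.30997662  0.05198074] zmax 0.07647641304134997 rim 48 (array([ 0.55465181, -0.32319575]), np.float64(0.03079217911493483))
 xy range [ 0.52364182 -0.35870575  0.01037727] [ 0.59076689 -0.28036564  0.06990551]
side 491 med [ 0.56058518 -0.31760192  0.04534987] zmax 0.075921109863518 rim 37 (array([ 0.55119601, -0.32585779]), np.float64(0.02897797876951592))
 xy range [ 0.5168644  -0.58790543  0.01000212] [ 0.71375956 -0.28171848  0.06979218]
[ 0.55558717 -0.32566376]
handle 169 [ 0.08600531 -0.07776095  0.03302955] -0.7350983922900913
```

Run:
```python
from h import *
from scipy.optimize import least_squares
Q=np.r_[pickle.load(open('mug_scene.pkl','rb')),pickle.load(open('mug_side.pkl','rb'))]
Q=Q[np.hypot(Q[:,0]-.555,Q[:,1]+.325)<.065]
B=Q[(Q[:,2]>.01)&(Q[:,2]<.07)]
r=least_squares(lambda c:np.hypot(B[:,0]-c[0],B[:,1]-c[1])-.032,[.555,-.325],loss='soft_l1',f_scale=.001);c=r.x;print(c)
rr=np.hypot(B[:,0]-c[0],B[:,1]-c[1]);h=B[rr>.038];v=h.mean(0)[:2]-c;print('handle',len(h),v,rr.max(),np.degrees(np.arctan2(v[1],v[0])))
for n in ['scene','side']:
    f=pickle.load(open(n+'0.pkl','rb'));
    a=np.radians(np.arange(0,360,20));im=f['img'].copy()
    for z,rad in [(.076,.032),(0,.032)]:
        for p in proj(f,np.c_[c[0]+rad*np.cos(a),c[1]+rad*np.sin(a),0*a+z]): cv2.circle(im,tuple(int(round(t*1)) for t in p),0,(0,0,255),-1)
    p=proj(f,[[c[0],c[1],.038]])[0].astype(int)
    cv2.imwrite(f'pics/mugchk_{n}.png',cv2.resize(im[p[1]-40:p[1]+40,p[0]-50:p[0]+50],None,fx=6,fy=6,interpolation=cv2.INTER_NEAREST))
# nozzle head
d=np.load('disp.npz');O,D=d['O'],d['D']
for n in ['scene','side','wrist']:
    f=pickle.load(open(n+'0.pkl','rb'))
    uv=np.array([[x,y] for y in range(0,420) for x in range(0,560)]);P=world(f,uv);q=(P-O)@D
    m=(f['depth'].ravel()>0)&(q[:,2]>.15)&(q[:,2]<.32)&(q[:,0]>-.1)&(q[:,0]<.15)&(q[:,1]<-.04)&(q[:,1]>-.16)
    if n!='wrist': im=f['img'].reshape(-1,3); m&=(im.min(1)>100)
    q=q[m];print(n,len(q))
    if len(q)>50:
        print(np.percentile(q,[0,1,2,50,98,99,100],axis=0).round(4))
        zt=np.percentile(q[:,2],90);t=q[abs(q[:,2]-zt)<.004];print('top z',zt,np.percentile(t,[.5,2,98,99.5],axis=0).round(4))
```

```text
[ 0.55407599 -0.32474881]
handle 55 [0.02741467 0.03814376] 0.056286451788113 54.294452964131786
scene 1959
[[-0.0403 -0.1378  0.15  ]
 [-0.0353 -0.1364  0.1526]
 [-0.0327 -0.136   0.1546]
 [ 0.0688 -0.1127  0.2136]
 [ 0.1131 -0.0779  0.2177]
 [ 0.1135 -0.0741  0.2179]
 [ 0.1147 -0.0685  0.219 ]]
top z 0.21653559739205974 [[-0.0369 -0.1254  0.2127]
 [-0.0347 -0.1246  0.213 ]
 [ 0.1102 -0.0791  0.2179]
 [ 0.1122 -0.078   0.2182]]
side 852
[[-0.0406 -0.1329  0.1501]
 [-0.0364 -0.1266  0.1528]
 [-0.0323 -0.1246  0.1543]
 [ 0.0811 -0.0869  0.2128]
 [ 0.1127 -0.0624  0.2184]
 [ 0.1131 -0.0614  0.2186]
 [ 0.1145 -0.0586  0.2205]]
top z 0.21722134934275547 [[-0.0394 -0.1201  0.2133]
 [-0.0366 -0.1184  0.2137]
 [ 0.1093 -0.0729  0.2186]
 [ 0.1123 -0.0719  0.2196]]
wrist 16647
[[-0.1    -0.1237  0.1818]
 [-0.0988 -0.1221  0.1861]
 [-0.0985 -0.1212  0.1897]
 [-0.0245 -0.0883  0.2166]
 [ 0.0022 -0.0587  0.3188]
 [ 0.0031 -0.057   0.3193]
 [ 0.0117 -0.0532  0.32  ]]
top z 0.31380181102978616 [[-0.0997 -0.0768  0.3099]
 [-0.0993 -0.0757  0.31  ]
 [-0.0969 -0.0569  0.3177]
 [-0.0967 -0.0559  0.3178]]
```

```bash
python3 -c "
import cv2,numpy as np
cv2.imwrite('pics/mc.png',cv2.resize(np.hstack([cv2.imread('pics/mugchk_scene.png'),cv2.imread('pics/mugchk_side.png')]),(800,320)))"
```

```text
(no output)
```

View pics/mc.png

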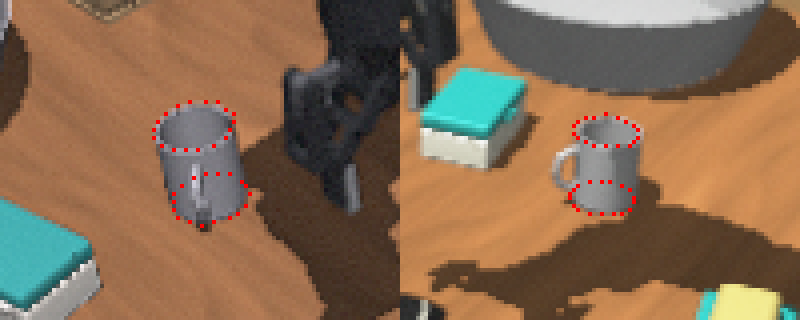

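Run:
```python
from h import *
f=pickle.load(open('scene0.pkl','rb'))
for nm,b in [('box',(115,180,165,216)),('bar',(245,155,290,182))]:
    uv=np.array([[x,y] for y in range(b[1],b[3]) for x in range(b[0],b[2])]);P=world(f,uv);P=P[(P[:,2]>.012)&(P[:,2]<.07)]
    print(nm,np.percentile(P,[2,98],axis=0).round(3))
```

```text
box [[ 0.683 -0.4    0.015]
 [ 0.77  -0.287  0.055]]
bar [[ 0.306 -0.218  0.012]
 [ 0.379 -0.122  0.04 ]]
```

Call:
arm_command --motion '[[[0.1, 0, 0, -0.6, -4, 0, 8.54], [0.2, 0, 0, -1.2, -8, 0, 8.54], [0.3, 0, 0, -1.8, -12, -0.5, 8.54], [0.4, 0, 0, -2.4, -16, -1, 8.54], [0.5, 0, 0, -3, -20, -1.5, 8.54], [0.6, 0, 0, -3.6, -24, -2, 8.54], [0.7, 0, 0, -4.2, -28, -2.5, 8.54], [0.785, 0, 0, -4.6, -32, -3, 8.54]]]'

```text
time: 0.82
tcp_pos: [0.553, -0.3201, 0.2012]
orientation: [0.654, 0.653, 0.27, -0.269]
force: [1.6, -0.7, 0.9]
opening: 1.002
```

Call:
arm_command --motion '[[[0, 0, 0, 0, -2.5, -2.5, 8.54], [0, 0, 0, 0, -5, -5.3, 8.54], [0, 0, 0, 0, -7.1, -8.2, 8.54], [0, 0, 0, 0, -7.1, -8.2, 8.54]]]'

```text
time: 1.15
tcp_pos: [0.5509, -0.3903, 0.1085]
orientation: [0.655, 0.651, 0.268, -0.274]
force: [-0.1, 0.7, -2.9]
opening: 1.004
```

Run:
```python
from h import *
s=bot.observe();print(s['qpos'],s['tcp_pos'])
f=cam('wrist');pickle.dump(f,open('wrist1.pkl','wb'))
c=np.array([.554,-.325]);a=np.radians(np.arange(0,360,10));im=f['img'].copy()
for z,rad in [(.076,.032),(.001,.032)]:
    for p in proj(f,np.c_[c[0]+rad*np.cos(a),c[1]+rad*np.sin(a),0*a+z]): cv2.circle(im,tuple(int(round(t)) for t in p),1,(0,0,255),-1)
cv2.imwrite('pics/w1.png',im)
```

```text
[-0.84643665  1.1252656   0.82053873  1.91248135  0.48395681  0.56610348] [ 0.55088417 -0.39025893  0.1085131 ]
```

View pics/w1.png

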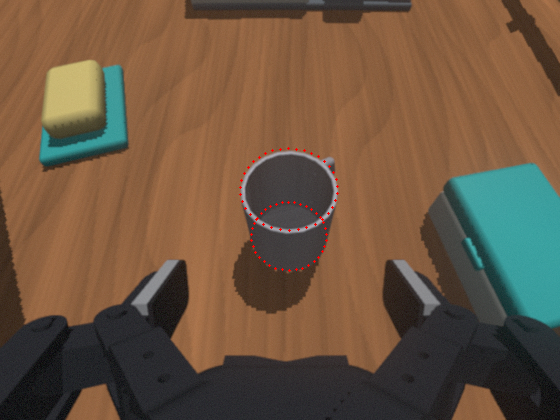

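The wrist view shows the red projected rim lying on the real mug rim (289,190), so the mug estimate holds. The soap box is well to the right.

Call:
arm_command --motion '[[[0, 0, 0, 0, 0, 0, 8.54]]]'

```text
time: 1.28
tcp_pos: [0.5543, -0.3877, 0.1187]
orientation: [0.654, 0.653, 0.269, -0.27]
force: [-0.8, 0.4, 0.0]
opening: 0.999
```

Run:
```python
from h import *
s=bot.observe();print(s['qpos'],s['tcp_pos'],s['qd'])
```

```text
[-0.84159535  1.11141196  0.81949907  1.91583343  0.48738276  0.56688694] [ 0.55425603 -0.38774914  0.11870861] [ 0.02251324 -0.0774732   0.00492549  0.00851363  0.00591177  0.00084215]
```

Call:
arm_command --motion '[[[0, 0, 0, 0, 2.1, -2.1, 8.54], [0, 0, 0, 0, 4.2, -4.2, 8.54], [0, 0, 0, 0, 6.3, -6.3, 8.54], [0, 0, 0, 0, 7.6, -7.6, 8.54], [0, 0, 0, 0, 8.4, -8.5, 8.54], [0, 0, 0, 0, 8.4, -8.5, 8.54], [0, 0, 0, 0, 8.4, -8.5, 8.54]]]'

```text
time: 1.87
tcp_pos: [0.5556, -0.3033, 0.0379]
orientation: [0.653, 0.655, 0.268, -0.267]
force: [0.7, 0.0, 0.8]
opening: 0.998
```

Run:
```python
from h import *
s=bot.observe();print(s['qpos'],s['tcp_pos'],s['force'])
```

```text
[-0.76666789  0.99742177  0.40616354  1.5779059   0.5290259   0.6342911 ] [ 0.55560714 -0.30329866  0.03790504] [0.72469659 0.00565722 0.77513734]
```

Call:
arm_command --motion '[[[0, 0, 0, 0, 0, 0, 5.5], [0, 0, 0, 0, 0, 0, 5.5], [0, 0, 0, 0, 0, 0, 5.5], [0, 0, 0, 0, 0, 0, 5.5], [0, 0, 0, 0, 0, 0, 5.5], [0, 0, 0, 0, 0, 0, 5.5]]]' --grip_force 45

```text
time: 2.37
tcp_pos: [0.5554, -0.3054, 0.0373]
orientation: [0.655, 0.654, 0.269, -0.267]
force: [-0.2, -0.8, 6.9]
opening: 0.749
```

Run:
```python
from h import *
f=cam('wrist');cv2.imwrite('pics/w2.png',f['img']);s=bot.observe();print(s['tcp_pos'],s['force'],s['opening'])
```

```text
[ 0.55541676 -0.30538958  0.03726838] [-0.66409759 -0.38285922  8.21417341] 0.7523065529026871
```

View pics/w2.png

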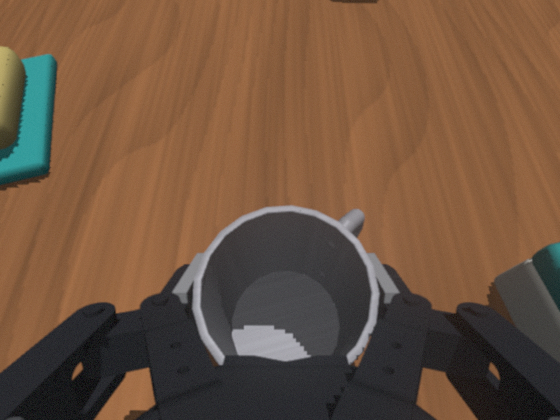

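The mug is held at 0.75 × 85 = 64 mm, with the fingers clear of the handle (355,220). Lifting it now.

Call:
arm_command --motion '[[[0, 0, 0, 0, 0, 1.5, 5.5], [0, 0, 0, 0, 0, 3.5, 5.5], [0, 0, 0, 0, 2, 5, 5.5], [0, 0, 0, 0.5, 5, 6, 5.5], [0, 0, 0, 1.5, 8, 6, 5.5], [0, 0, 0, 3, 11, 6, 5.5], [0, 0, 0, 4.5, 14, 6, 5.5], [0, 0, 0, 6, 17, 6, 5.5]]]'

```text
time: 3.08
tcp_pos: [0.6155, -0.1337, 0.0962]
orientation: [0.654, 0.654, 0.268, -0.268]
force: [0.6, 0.9, -2.2]
opening: 0.749
```

Call:
arm_command --motion '[[[0, 0, 0, 1.5, 2.5, -0.5, 5.5], [0, 0, 0, 3, 5, -1, 5.5], [0, 0, 0, 4, 7.5, -1.5, 5.5], [0, 0, 0, 5, 10, -2, 5.5], [0, 0, 0, 5.2, 12, -2.2, 5.5], [0, 0, 0, 5.2, 12, -2.2, 5.5]]]'

```text
time: 3.58
tcp_pos: [0.6668, -0.0105, 0.0736]
orientation: [0.653, 0.656, 0.268, -0.269]
force: [0.0, 0.3, -1.0]
opening: 0.751
```

Run:
```python
from h import *
s=bot.observe();print(s['tcp_pos'],s['force'],s['opening'],s['qpos'])
for n in ['scene','side','wrist']:
    f=cam(n);cv2.imwrite(f'pics/{n}3.png',f['img']);pickle.dump(f,open(f'{n}3.pkl','wb'))
a=cv2.imread('pics/scene3.png')[130:330,160:380];b=cv2.imread('pics/side3.png')[120:300,160:360]
cv2.imwrite('pics/3.png',np.hstack([cv2.resize(a,(440,400)),cv2.resize(b,(360,400))]))
```

```text
[ 0.66680213 -0.01049551  0.07357995] [ 0.04410529  0.31315958 -1.03244522] 0.7508704685240817 [-0.34899348  0.77480972  0.08659147  1.21148968  0.71984408  1.0927286 ]
```

View pics/3.png

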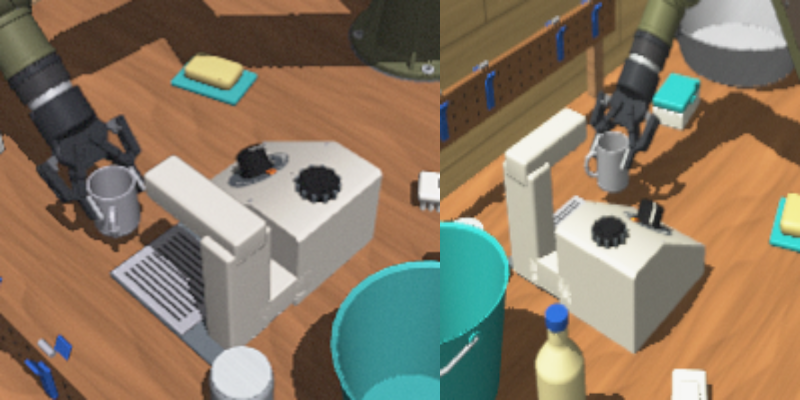

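View pics/wrist3.png

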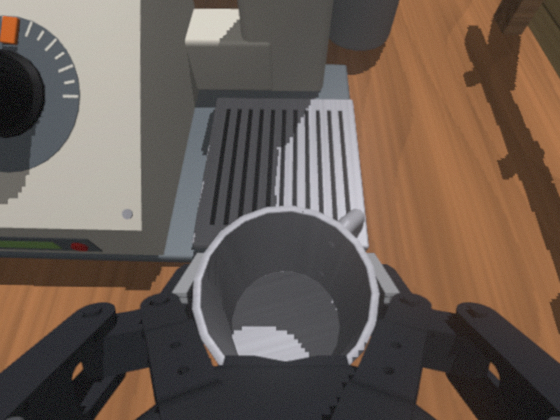

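Run:
```python
from h import *
d=np.load('disp.npz');O,D=d['O'],d['D']
f=pickle.load(open('wrist3.pkl','rb'))
# projected model points
T=np.array([[-.095,-.04],[-.095,-.16],[.045,-.16],[.045,-.04]])
Pw=O+np.c_[T,[.018]*4]@D.T; print('tray corners px',proj(f,Pw).round(1))
H=np.array([[-.1,-.02,.05],[-.1,-.02,0],[-.025,-.1,.018],[-.025,-.1,.158]]);print(proj(f,O+H@D.T).round(1), (O+H@D.T)[2])
im=f['img'].copy()
for p in np.r_[proj(f,Pw),proj(f,O+H@D.T)]: cv2.circle(im,tuple(int(round(t)) for t in p),2,(0,0,255),-1)
# mug rim
rim=np.array([[195,295],[202,262],[220,233],[250,213],[286,207],[325,214],[352,233],[370,262],[378,295],[372,325]])
P=plane(f,rim,np.array([0,0,.112]),np.array([0,0,1.]));c,r=circ(P);print('mug axis',c,r,'off from tcp',c-bot.observe()['tcp_pos'][:2])
g=cv2.imread('pics/w2.png')
cv2.imwrite('pics/w3m.png',im)
```

```text
tray corners px [[190.9 244.2]
 [369.3 247.5]
 [352.6  98.5]
 [216.2  96.5]]
[[141.9 230.3]
 [168.4 259.8]
 [282.4 161.6]
 [280.  -44.6]] [0.66552963 0.08808232 0.018     ]
mug axis [ 0.66830065 -0.0347443 ] 0.03117763747957275 off from tcp [ 0.00150531 -0.02000562]
```

View pics/w3m.png

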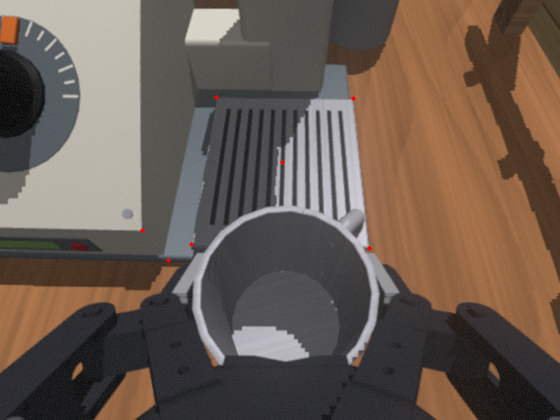

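Run:
```python
from h import *
d=np.load('disp.npz');O,D=d['O'],d['D']
f=pickle.load(open('wrist3.pkl','rb'))
uv=np.array([[x,y] for y in range(5,85,5) for x in range(250,320,5)]);q=(world(f,uv)-O)@D
print(np.median(q,0),np.percentile(q[:,0],[5,50,95]))
for y in (20,50,80):
    uv=np.array([[x,y] for x in range(225,345,2)]);q=(world(f,uv)-O)@D;m=abs(q[:,0]-.066)<.01;print(y,uv[m][[0,-1],0],q[m][[0,-1]].round(4))
f=pickle.load(open('wrist0.pkl','rb'))
uv=np.array([[x,y] for y in range(0,110,2) for x in range(350,500,1)]);q=(world(f,uv)-O)@D;m=abs(q[:,2]-.2165)<.004;q=q[m];print('head top',np.percentile(q,[.2,1,99,99.8],axis=0).round(4))
```

```text
[ 0.0615416  -0.09849154  0.06119792] [0.05974385 0.0615416  0.06274038]
20 [239 329] [[ 0.0673 -0.0648  0.0742]
 [ 0.0653 -0.1336  0.0763]]
50 [225 327] [[ 0.0593 -0.0518  0.0539]
 [ 0.0666 -0.135   0.0498]]
80 [225 323] [[ 0.0594 -0.0471  0.0239]
 [ 0.0655 -0.1346  0.0202]]
head top [[-0.0419 -0.1231  0.2126]
 [-0.0413 -0.1225  0.2129]
 [ 0.0027 -0.0759  0.2182]
 [ 0.0034 -0.0754  0.2186]]
```

Call:
arm_command --motion '[[[0, 0, 0, 0, 1.5, -0.3, 5.5], [0, 0, 0, -0.1, 4, -0.5, 5.5], [0, 0, 0, -0.2, 6.5, -0.8, 5.5], [0, 0, 0, -0.2, 9, -0.8, 5.5], [0, 0, 0, -0.2, 11, -0.8, 5.5], [0, 0, 0, -0.2, 11.8, -0.8, 5.5], [0, 0, 0, -0.2, 11.8, -0.8, 5.5], [0, 0, 0, -0.2, 11.8, -0.8, 5.5]]]'

```text
time: 4.4
tcp_pos: [0.6649, 0.1026, 0.0651]
orientation: [0.654, 0.654, 0.268, -0.268]
force: [0.2, 0.3, -1.0]
opening: 0.747
```

Run:
```python
from h import *
s=bot.observe();print(s['tcp_pos'],s['force'],s['opening'],s['qpos'])
for n in ['scene','side','wrist']:
    f=cam(n);cv2.imwrite(f'pics/{n}4.png',f['img']);pickle.dump(f,open(f'{n}4.pkl','wb'))
a=cv2.imread('pics/scene4.png')[130:330,160:380];b=cv2.imread('pics/side4.png')[120:300,160:360]
cv2.imwrite('pics/4.png',np.hstack([cv2.resize(a,(440,400)),cv2.resize(b,(360,400))]))
print(bot.observe()['tcp_pos'])
```

```text
[0.66489495 0.10259769 0.06506405] [ 0.17068554  0.27959521 -0.96953616] 0.7471105266836775 [-0.19248916  0.6930088  -0.07947075  0.98402848  0.75972859  1.30430717]
[0.66504822 0.10210838 0.06474945]
```

View pics/4.png

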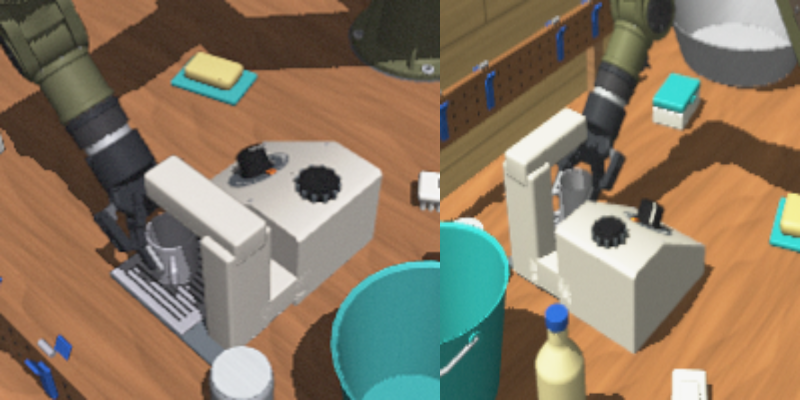

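View pics/wrist4.png

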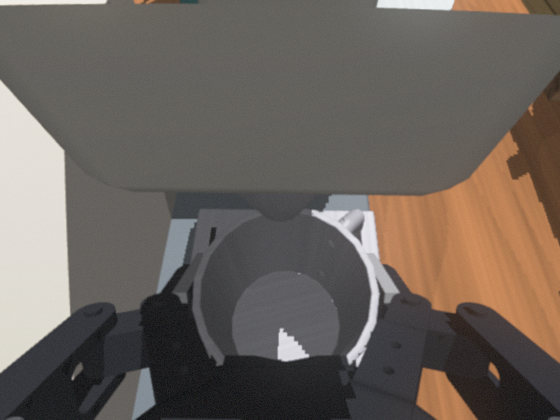

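Run:
```python
from h import *
f=pickle.load(open('wrist4.pkl','rb'))
c=f['img'][150:350,170:400];c=cv2.convertScaleAbs(c,alpha=1.6,beta=10);cv2.imwrite('pics/w4z.png',cv2.resize(c,None,fx=3,fy=3,interpolation=cv2.INTER_CUBIC))
d=np.load('disp.npz');O,D=d['O'],d['D']
for uv in [[281,219],[281,215],[281,208]]:
    P=world(f,[uv]);print(uv,P,plane(f,[uv],np.array([0,0,.158]),np.array([0,0,1.])))
print('model nozzle',O+D@[-.03,-.0995,.158],proj(f,[O+D@[-.03,-.0995,.158],O+D@[-.025,-.1,.158]]))
```

```text
[281, 219] [[0.66549713 0.07716913 0.161124  ]] [[0.66545458 0.0787548  0.158     ]]
[281, 215] [[0.66555877 0.07547962 0.16594003]] [[0.66545    0.07963158 0.158     ]]
[281, 208] [[0.66623313 0.04973861 0.21516613]] [[0.66544182 0.08119404 0.158     ]]
model nozzle [0.66494259 0.08309179 0.158     ] [[278.56136891 199.71424001]
 [281.59714837 178.98217934]]
```

View pics/w4z.png

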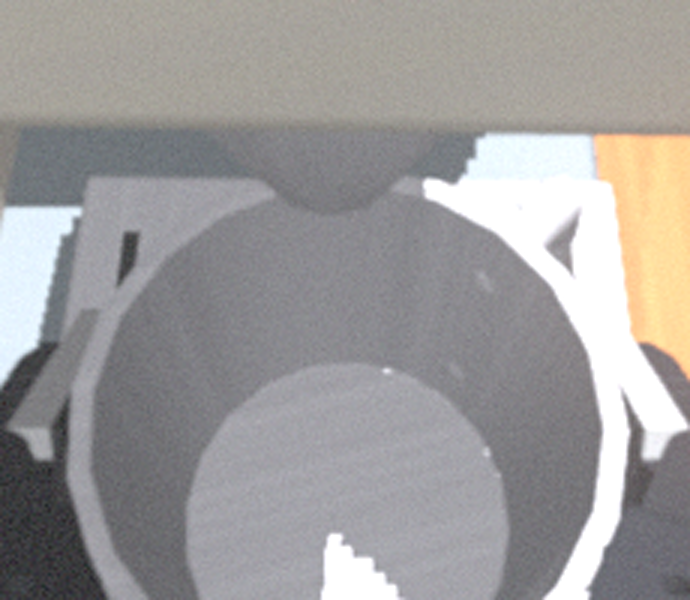

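Call:
arm_command --motion '[[[0, 0, 0, 0, 0.2, -0.3, 5.5], [0, 0, 0, 0, 0.3, -0.5, 5.5], [0, 0, 0, 0, 0.3, -0.7, 5.5], [0, 0, 0, 0, 0.3, -0.8, 5.5], [0, 0, 0, 0, 0.3, -0.8, 5.5]]]'

```text
time: 4.97
tcp_pos: [0.6642, 0.1068, 0.0562]
orientation: [0.654, 0.654, 0.268, -0.269]
force: [0.0, 0.3, -1.7]
opening: 0.752
```

Run:
```python
from h import *
f=pickle.load(open('wrist4.pkl','rb'));print(f['depth'][217:221,281])
s=bot.observe();print(s['tcp_pos'],s['force'],s['ft_torque'],s['opening'])
```

```text
[0.05776986 0.0596157  0.06056903 0.06135957]
[0.66422018 0.10681783 0.0562107 ] [ 0.03483245  0.28278683 -1.72060415] [-0.96503962  0.0053082   0.07177092] 0.7516010751636193
```

Call:
arm_command --motion '[[[0, 0, 0, 0, -0.3, 0, 5.5], [0, 0, 0, 0, -0.3, -0.1, 5.5], [0, 0, 0, 0, -0.3, -0.1, 5.5], [0, 0, 0, 0, -0.3, -0.1, 5.5]]]'

```text
time: 5.3
tcp_pos: [0.6646, 0.1038, 0.0558]
orientation: [0.654, 0.654, 0.268, -0.268]
force: [0.7, -0.5, -1.8]
opening: 0.747
```

Run:
```python
from h import *
s=bot.observe();print(s['tcp_pos'],s['force'],s['ft_torque'],s['opening'])
```

```text
[0.66457968 0.10382469 0.05577999] [ 0.66350588 -0.53260198 -1.78491261] [-0.94587829  0.02638998 -0.04989794] 0.7474518404125755
```

Call:
arm_command --motion '[[[0, 0, 0, 0, 0, -0.1, 5.5], [0, 0, 0, 0, 0, -0.2, 5.5], [0, 0, 0, 0, 0, -0.2, 5.5], [0, 0, 0, 0, 0, -0.2, 5.5]]]'

```text
time: 5.63
tcp_pos: [0.6648, 0.1041, 0.0553]
orientation: [0.654, 0.654, 0.269, -0.269]
force: [-2.7, -2.4, 6.8]
opening: 0.75
```

Run:
```python
from h import *
s=bot.observe();print(s['tcp_pos'],s['force'],s['ft_torque'],s['opening'])
f=cam('scene');c=f['img'][180:300,200:320];cv2.imwrite('pics/s5.png',cv2.resize(c,None,fx=5,fy=5,interpolation=cv2.INTER_CUBIC))
```

```text
[0.66477422 0.10410698 0.05534347] [-2.66661263 -2.4180528   6.75249892] [-0.19756887  0.48697472  0.4741648 ] 0.7503282202849896
```

View pics/s5.png

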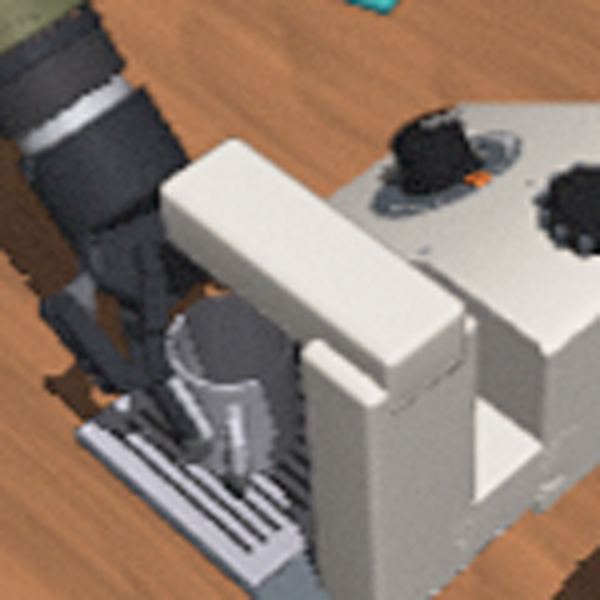

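The mug now rests on the tray, with about 8 N of contact. Opening the fingers.

Call:
arm_command --motion '[[[0, 0, 0, 0, 0, 0, 6.8], [0, 0, 0, 0, 0, 0, 7.5], [0, 0, 0, 0, 0, 0, 8.54], [0, 0, 0, 0, 0, 0, 8.54], [0, 0, 0, 0, 0, 0, 8.54]]]'

```text
time: 6.1
tcp_pos: [0.6645, 0.104, 0.0536]
orientation: [0.654, 0.654, 0.268, -0.269]
force: [0.7, 0.1, -0.4]
opening: 0.998
```

Call:
arm_command --motion '[[[0, 0, 0, 0, -1, 1, 8.54], [0, 0, 0, 0, -3, 3, 8.54], [0, 0, 0, 0, -5.5, 5.5, 8.54], [0, 0, 0, 0, -8, 8, 8.54], [0, 0, 0, 0, -11, 10, 8.54], [0, 0, 0, 0, -14, 12, 8.54], [0, 0, 0, 0, -14, 12, 8.54], [0, 0, 0, 0, -14, 12, 8.54]]]'

```text
time: 6.77
tcp_pos: [0.6657, -0.0383, 0.1746]
orientation: [0.655, 0.654, 0.269, -0.267]
force: [0.6, -0.0, 0.1]
opening: 0.996
```

Run:
```python
from h import *
s=bot.observe();print(s['time'],s['tcp_pos'],s['force'],s['opening'])
for n in ['scene','wrist']:
    f=cam(n);cv2.imwrite(f'pics/{n}6.png',f['img']);pickle.dump(f,open(f'{n}6.pkl','wb'))
```

```text
6.7667 [ 0.66565849 -0.03825716  0.17463606] [ 0.56528165 -0.03613048  0.05898569] 0.995991336253062
```

View pics/wrist6.png

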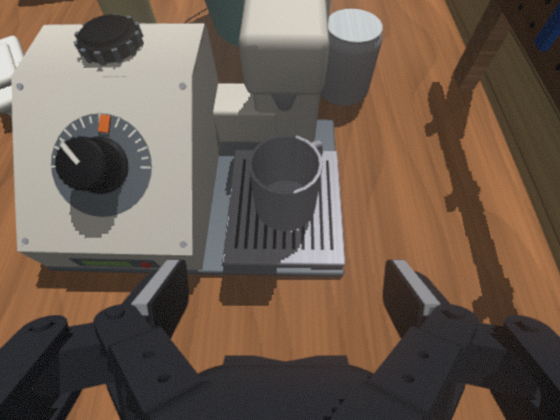

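View pics/scene6.png

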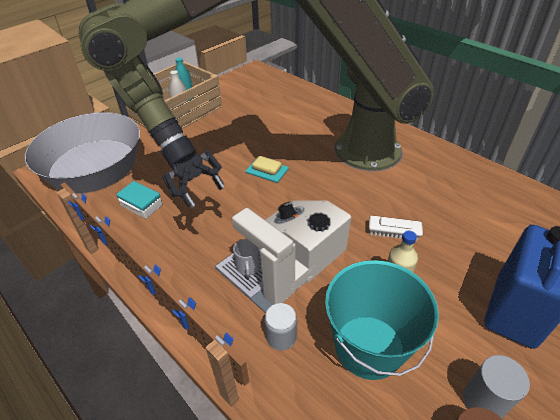

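The mug stands upright on the tray, with its rim centred at about (286,170) and the nozzle tip at (285,103). The panel, with the pointer at (68,152) and the tab at (104,123), is in clear view.

Run:
```python
from h import *
f=pickle.load(open('wrist6.pkl','rb'))
c=cv2.resize(f['img'][85:235,200:350],None,fx=5,fy=5,interpolation=cv2.INTER_CUBIC);cv2.imwrite('pics/m6.png',cv2.resize(c,(600,600)))
c=cv2.resize(f['img'][100:220,45:165],None,fx=5,fy=5,interpolation=cv2.INTER_CUBIC);cv2.imwrite('pics/d6.png',c)
d=np.load('disp.npz');O,D=d['O'],d['D']
H=O+np.array([[-.1,-.02,.05],[-.1,.14,.05],[.03,-.02,.1344],[.03,.14,.1344],[-.03,-.0995,.158]])@D.T;print(proj(f,H).round(1))
```

```text
[[192.3 254.9]
 [ 17.5 251.1]
 [191.7  75.1]
 [ 11.3  75.8]
 [283.5 106. ]]
```

View pics/m6.png

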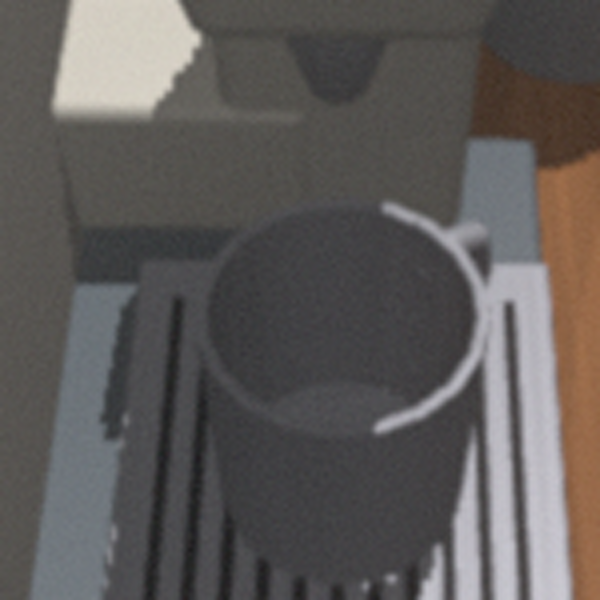

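View pics/d6.png

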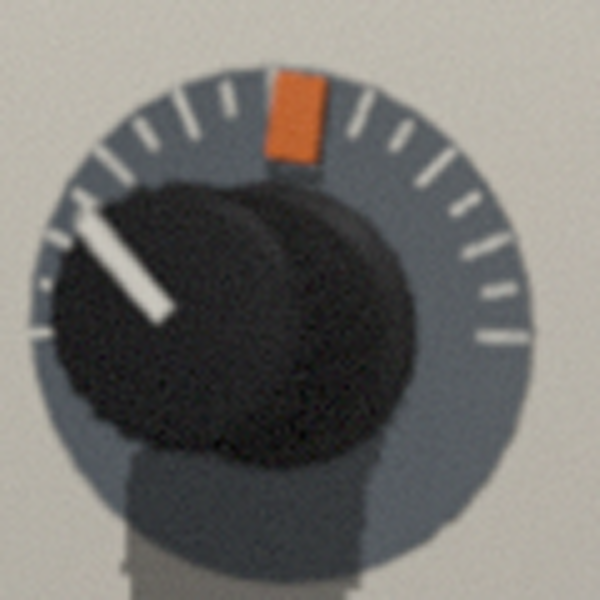

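Run:
```python
from h import *
f=pickle.load(open('wrist6.pkl','rb'))
up=np.array([0,0,1.])
noz=plane(f,np.array([[340,103],[340,97]])/4+[200,85],np.array([0,0,.158]),up);print('nozzle front edge, ~centre',noz)
rim=np.array([[203,315],[490,320],[345,200],[340,437],[235,240],[290,208],[400,207],[455,240],[470,390],[245,390]])/4+[200,85]
P=plane(f,rim,np.array([0,0,.094]),up);print('rim',circ(P))
d=np.load('disp.npz');O,D,p0,nz,ex,yd=[d[k] for k in ['O','D','p0','nz','ex','yd']]
def pan(uv,h=0):
    X=plane(f,uv,p0+h*nz,nz)-p0; return np.c_[X@ex,X@yd]
dz=lambda l:np.array(l,float)/5+[45,100]
ring=dz([[32,330],[533,330],[283,67],[283,582],[120,140],[447,145],[75,470],[490,470],[52,230],[515,235],[140,540],[420,545]])
cc,r=circ(pan(ring));print('disc',cc,r,(np.hypot(*(pan(ring)-cc).T)-r).round(4))
tk=dz([[41,333],[502,337]]);print('ticks',pan(tk)-cc)
tab=dz([[275,70],[327,74],[320,163],[267,158]]);t=pan(tab,.004);print(t-cc);t=t.mean(0)-cc;print('tab',np.hypot(*t),np.arctan2(-t[1],t[0]))
pt=pan(dz([[77,205],[92,205],[85,213],[160,322],[175,307],[167,314]]),.032)-cc;print('ptr top',pt,np.hypot(*pt.T),np.arctan2(-pt[:,1],pt[:,0]))
v=pt[2]-pt[5];print('line ang',np.arctan2(-v[1],v[0]))
g=dz([[55,310],[70,365],[100,415],[150,445],[210,452]]);
sk=pan(dz([[83,197]]),.004)-cc;print('skirt tip',sk,np.hypot(*sk.T),np.arctan2(-sk[:,1],sk[:,0]))
print('base', p0+cc[0]*ex+cc[1]*yd)
np.savez('dial.npz',cc=cc,tab=t)
```

```text
nozzle front edge, ~centre [[0.66598645 0.07858934 0.158     ]
 [0.66598655 0.08001011 0.158     ]]
rim (array([0.66784891, 0.08203679]), np.float64(0.031243512076105966))
disc [0.0768177  0.06013798] 0.04463189592809964 [ 0.0003  0.0004  0.0009 -0.0006 -0.0014 -0.0004  0.0006 -0.0006 -0.0003
  0.0007  0.0007 -0.0003]
ticks [[-0.00068981  0.04330383]
 [-0.00060876 -0.03950038]]
[[ 0.04419935 -0.00224517]
 [ 0.04354608 -0.01133287]
 [ 0.02851061 -0.00989222]
 [ 0.02931417 -0.00060198]]
tab 0.036886783574315796 0.16388211324763136
ptr top [[ 0.01773233  0.01370264]
 [ 0.01774206  0.01128199]
 [ 0.01650523  0.01244197]
 [-0.0002494   0.0007838 ]
 [ 0.00209053 -0.00168487]
 [ 0.00099781 -0.000373  ]] [0.02240977 0.02102532 0.02066942 0.00082253 0.00268497 0.00106525] [-0.65790235 -0.56639172 -0.64594149 -1.87885768  0.67836054  0.35773575]
line ang -0.6906189298929857
skirt tip [[0.02254448 0.03219715]] [0.03930534] [-0.95993535]
base [0.5052317  0.08029887 0.09183792]
```

The fits give the mug rim at (0.668, 0.082) and the nozzle axis near (0.666, 0.083), so the mug is centred to about 2 mm. The pointer is at about -0.67 rad and the tab at +0.155. Next is the dial.

```bash
cat >> h.py <<'E'
R0=R.from_quat([.7071068,.7071068,0,0])
_d=np.load('disp.npz'); NZ=_d['nz']; EX=_d['ex']; YD=_d['yd']; P0=_d['p0']
BASE=np.array([.5052,.0803,.0918])
def tool(roll): # cw turn from jaws horizontal, camera up-panel
    z=-NZ; x=EX; y=np.cross(z,x); return R.from_rotvec(-roll*NZ)*R.from_matrix(np.c_[x,y,z])
E
python3 - <<'E'
from h import *
Rc=R.from_rotvec([.785,0,0])*R0; Rt=tool(0)
print((Rt*Rc.inv()).as_rotvec().round(3), Rt.as_quat(), BASE+.086*NZ,BASE+.006*NZ)
s=bot.observe();print(s['tcp_pos'],R.from_quat(s['orientation']).as_matrix().round(3)); print('tcp err vs Rc',(R.from_quat(s['orientation'])*Rc.inv()).as_rotvec())
E
```

```text
[-0.209  0.002 -0.017] [ 0.68386896  0.67205545  0.20257121 -0.1990719 ] [0.50438389 0.03346815 0.16392567] [0.50514306 0.07703266 0.09683202]
[ 0.66423394 -0.03575917  0.17297862] [[ 0.001  1.    -0.001]
 [ 0.712  0.     0.703]
 [ 0.703 -0.001 -0.712]]
tcp err vs Rc [-0.00608463  0.00120641  0.00020882]
```

Call:
arm_command --motion '[[[-0.04, 0, -0.003, -3, 1.3, 0.5, 8.54], [-0.08, 0, -0.006, -6, 2.7, 0.5, 8.54], [-0.13, 0.001, -0.01, -9.5, 4.3, 0.2, 8.54], [-0.17, 0.001, -0.014, -13, 5.8, -0.3, 8.54], [-0.209, 0.002, -0.017, -16, 7.2, -0.9, 8.54], [-0.209, 0.002, -0.017, -16, 7.2, -0.9, 8.54], [-0.209, 0.002, -0.017, -16, 7.2, -0.9, 8.54]]]'

```text
time: 7.45
tcp_pos: [0.5008, 0.0388, 0.164]
orientation: [0.683, 0.674, 0.199, -0.199]
force: [1.0, 0.3, 0.6]
opening: 0.999
```

Run:
```python
from h import *
f=cam('wrist');cv2.imwrite('pics/w7.png',f['img']);pickle.dump(f,open('wrist7.pkl','wb'))
s=bot.observe();print(s['time'],s['tcp_pos'],(R.from_quat(s['orientation'])*tool(0).inv()).as_rotvec().round(3),s['qpos'])
e=s['tcp_pos']-BASE;print('tcp rel dial axis: up',e@EX,'left',e@YD,'h',e@NZ)
```

```text
7.5 [0.50323102 0.03758541 0.16450925] [-0.006  0.001  0.003] [-0.27436051  0.28597664 -0.37245612  1.07675958  0.54845361  1.26489732]
tcp rel dial axis: up 0.0037534942517581872 left 0.0012244377369614791 h 0.08425829870737161
```

View pics/w7.png

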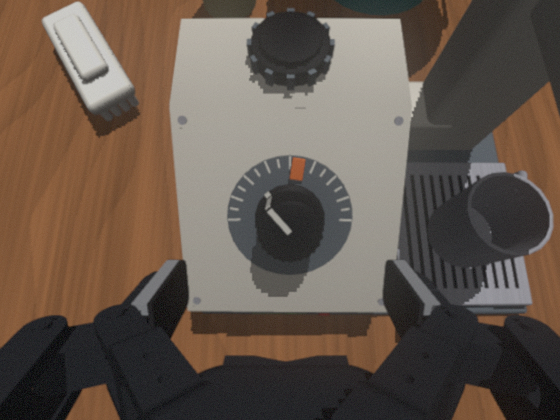

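Run:
```python
from h import *
f=pickle.load(open('wrist7.pkl','rb'))
cv2.imwrite('pics/d7.png',cv2.resize(f['img'][150:280,225:355],None,fx=4.6,fy=4.6,interpolation=cv2.INTER_CUBIC))
```

```text
(no output)
```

View pics/d7.png

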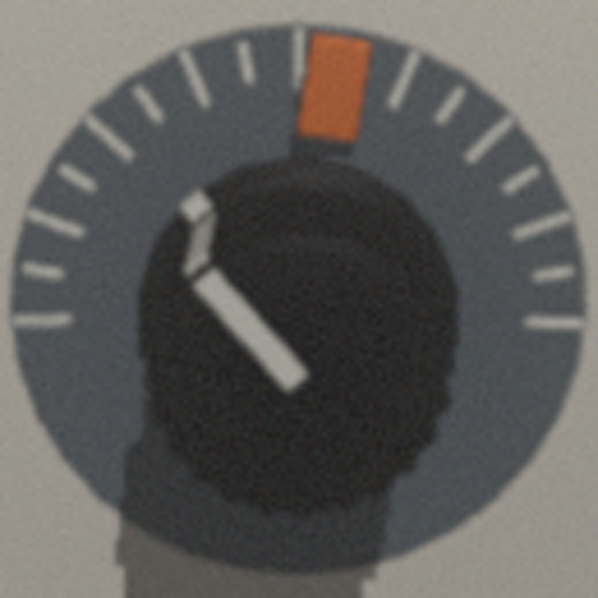

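```bash
cat >> h.py <<'E'
def pan(f,uv,h=0):
    X=plane(f,uv,P0+h*NZ,NZ)-P0; return np.c_[X@EX,X@YD]
def ang(w): w=np.atleast_2d(w); return np.arctan2(-w[:,1],w[:,0])
E
python3 - <<'E'
from h import *
f=pickle.load(open('wrist7.pkl','rb'))
z=lambda l:np.array(l,float)/4.6+[225,150]
ring=z([[13,300],[585,300],[300,25],[300,572],[95,105],[503,105],[60,450],[540,450],[30,215],[568,215],[150,530],[450,530]])
cc,r=circ(pan(f,ring));print(cc,r)
t=pan(f,z([[313,34],[371,40],[354,142],[299,135]]),.004)-cc;print(t.round(4),ang(t.mean(0)),np.hypot(*t.mean(0)), 'edge dir',ang((t[0]+t[1]-t[2]-t[3])))
p=pan(f,z([[205,280],[296,383]]),.032)-cc;print(p.round(4),ang(p),ang(p[0]-p[1]))
s=pan(f,z([[190,198],[195,205],[203,217]]),.004)-cc;print(s.round(4),ang(s),np.hypot(*s.T))
# ticks: 13 at +-1.5? 
tk=pan(f,z([[300,40],[14+28,321],[553,323],[112,138],[489,140]]))-cc;print(ang(tk))
E
```

```text
[0.07728833 0.05955366] 0.04482501174778537
[[ 0.0441 -0.0017]
 [ 0.0433 -0.0102]
 [ 0.0281 -0.008 ]
 [ 0.0291  0.0002]] [0.13559843] 0.03647133108727459 edge dir [0.13852448]
[[0.0148 0.013 ]
 [0.0002 0.0007]] [-0.71781945 -1.25788579] [-0.69766471]
[[0.0194 0.0166]
 [0.0183 0.0159]
 [0.0165 0.0147]] [-0.70754856 -0.71338967 -0.72800097] [0.02553753 0.02423373 0.02205048]
[-0.00284806 -1.60752851  1.60909466 -0.7996137   0.80331701]
```

Run:
```python
from h import *
B=P0+.0772*EX+.0597*YD;s=bot.observe();print(s['tcp_pos']);
for h in (.04,.006): print(h,((B+h*NZ-s['tcp_pos'])*100).round(2))
```

```text
[0.50323102 0.03758541 0.16450925]
0.04 [ 0.21  2.12 -3.89]
0.006 [ 0.24  3.98 -6.74]
```

Call:
arm_command --motion '[[[0, 0, 0, 0.2, 1, -1.5, 8.54], [0, 0, 0, 0.2, 2.1, -3.7, 8.54], [0, 0, 0, 0.2, 3, -5.2, 8.54], [0, 0, 0, 0.2, 3.6, -6.1, 8.54], [0, 0, 0, 0.2, 3.9, -6.6, 8.54], [0, 0, 0, 0.2, 3.9, -6.6, 8.54], [0, 0, 0, 0.2, 3.9, -6.6, 8.54]]]'

```text
time: 8.08
tcp_pos: [0.5073, 0.0748, 0.0987]
orientation: [0.684, 0.673, 0.2, -0.197]
force: [-0.3, -0.6, 0.5]
opening: 1.004
```

```bash
cat >> h.py <<'E'
B2=P0+.0772*EX+.0597*YD
def rep():
    s=bot.observe();e=s['tcp_pos']-B2
    print('t',s['time'],'up %.1f left %.1f h %.1f mm'%tuple(1000*e@np.c_[EX,YD,NZ]),'F up/left/out',(s['force']@np.c_[EX,YD,NZ]).round(1),'Tz',(s['ft_torque']@NZ).round(2),'open',round(s['opening']*85,1),'dori',(R.from_quat(s['orientation'])*tool(0).inv()).as_rotvec().round(3)@np.c_[EX,YD,NZ])
E
python3 - <<'E'
from h import *
rep();f=cam('wrist');cv2.imwrite('pics/w8.png',f['img'])
E
```

```text
t 8.0833 up -1.2 left -1.7 h 8.7 mm F up/left/out [-0.2  0.3  0.7] Tz -0.01 open 85.4 dori [0.00129551 0.00601651 0.00035105]
```

View pics/w8.png

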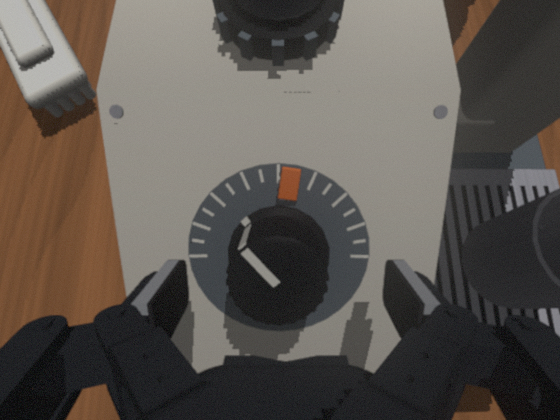

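Call:
arm_command --motion '[[[0, 0, 0, -0.15, 0.25, -0.2, 8.54], [0, 0, 0, -0.15, 0.25, -0.2, 7], [0, 0, 0, -0.15, 0.25, -0.2, 5.5], [0, 0, 0, -0.15, 0.25, -0.2, 4.6], [0, 0, 0, -0.15, 0.25, -0.2, 3.4], [0, 0, 0, -0.15, 0.25, -0.2, 3.4], [0, 0, 0, -0.15, 0.25, -0.2, 3.4], [0, 0, 0, -0.15, 0.25, -0.2, 3.4]]]' --grip_force 70

```text
time: 8.8
tcp_pos: [0.504, 0.077, 0.0972]
orientation: [0.685, 0.672, 0.199, -0.198]
force: [-5.5, -5.7, 7.8]
opening: 0.467
```

Run:
```python
from h import *
rep();f=cam('wrist');cv2.imwrite('pics/w9.png',f['img'])
```

```text
t 8.8 up -0.2 left 1.6 h 6.3 mm F up/left/out [-0.6  5.4  9.7] Tz 0.01 open 39.7 dori [ 0.0015748   0.00703378 -0.00102269]
```

View pics/w9.png

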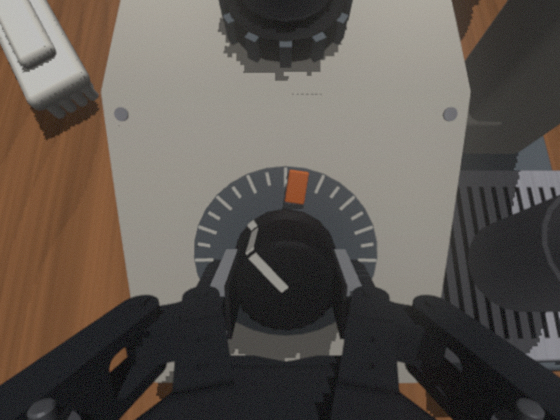

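Call:
arm_command --motion '[[[0, 0, 0, -0.1, -0.16, 0.25, 3.4], [0, 0, 0, -0.1, -0.3, 0.5, 3.4], [0, 0, 0, -0.1, -0.44, 0.68, 3.4], [0, 0, 0, -0.1, -0.55, 0.84, 3.4], [0, 0, 0, -0.1, -0.55, 0.84, 3.4], [0, 0, 0, -0.1, -0.55, 0.84, 3.4]]]'

```text
time: 9.35
tcp_pos: [0.5038, 0.0717, 0.1054]
orientation: [0.685, 0.673, 0.2, -0.197]
force: [-3.2, -1.0, 1.7]
opening: 0.469
```

Run:
```python
from h import *
rep();f=cam('wrist');cv2.imwrite('pics/w10.png',f['img'])
```

```text
t 9.35 up -0.3 left 1.7 h 16.0 mm F up/left/out [0.  3.2 1.9] Tz -0.03 open 39.9 dori [ 0.00073625  0.00701636 -0.00047813]
```

View pics/w10.png

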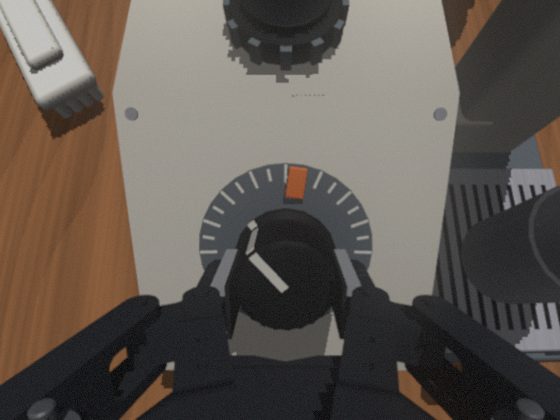

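The dial moved out 9.7 mm with the gripper and the force fell back to near zero, so it has clicked out. Turning it clockwise by 0.84 rad.

Call:
arm_command --motion '[[[0.001, 0.065, -0.101, 0, 0, 0, 3.4], [0.002, 0.131, -0.201, 0, 0, 0, 3.4], [0.003, 0.196, -0.302, 0, 0, 0, 3.4], [0.005, 0.261, -0.403, 0, 0, 0, 3.4], [0.006, 0.327, -0.503, 0, 0, 0, 3.4], [0.007, 0.392, -0.604, 0, 0, 0, 3.4], [0.008, 0.457, -0.705, 0, 0, 0, 3.4], [0.008, 0.457, -0.705, 0, 0, 0, 3.4]]]'

```text
time: 10.07
tcp_pos: [0.5028, 0.0721, 0.1055]
orientation: [0.9, 0.333, 0.099, -0.264]
force: [-6.6, -1.6, 4.9]
opening: 0.469
```

Call:
arm_command --motion '[[[0, 0, 0, 0, 0, 0, 3.4], [0, 0, 0, 0, 0, 0, 3.4]]]'

```text
time: 10.23
tcp_pos: [0.5028, 0.0721, 0.1055]
orientation: [0.899, 0.335, 0.1, -0.264]
force: [-7.1, -1.3, 6.2]
opening: 0.466
```

Run:
```python
from h import *
rep();f=cam('wrist');cv2.imwrite('pics/w11.png',f['img']);pickle.dump(f,open('wrist11.pkl','wb'))
```

```text
t 10.2333 up 0.2 left 2.7 h 15.9 mm F up/left/out [2.2 7.1 6. ] Tz -0.03 open 39.6 dori [ 0.00455497  0.00605005 -0.84118943]
```

View pics/w11.png

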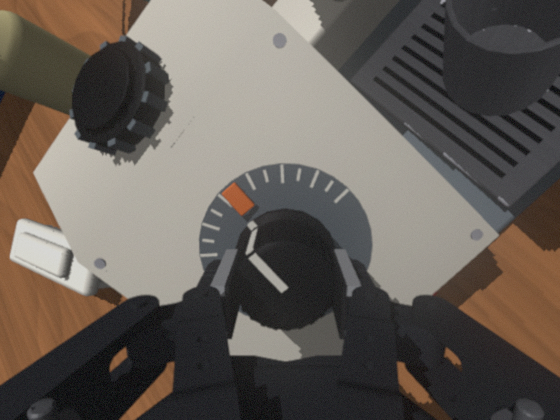

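The pointer keeps its place in the gripper image, so there was no slip. It now lines up roughly with the tab at (238,198). Measuring it.

Run:
```python
from h import *
f=pickle.load(open('wrist11.pkl','rb'))
cv2.imwrite('pics/d11.png',cv2.resize(f['img'][155:305,190:380],None,fx=4.2,fy=4.2,interpolation=cv2.INTER_CUBIC))
```

```text
(no output)
```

View pics/d11.png

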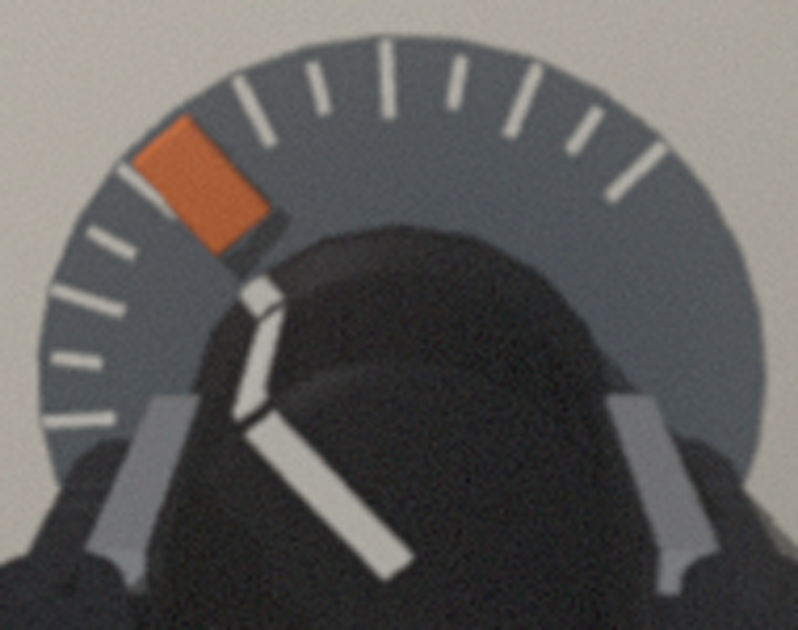

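Run:
```python
from h import *
f=pickle.load(open('wrist11.pkl','rb'))
z=lambda l:np.array(l,float)/4.2+[190,155]
ring=z([[40,350],[75,230],[135,148],[235,73],[320,43],[400,36],[480,43],[570,75],[660,140],[715,210],[755,300],[765,370]])
for _ in range(1): cc,r=circ(pan(f,ring))
print(cc,r)
for c in (cc,np.array([.0772,.0597])):
    t=pan(f,z([[134,159],[185,115],[273,210],[217,256]]),.004)-c;print('tab',t.round(4).tolist(),ang(t.mean(0)),'dir',ang(t[0]+t[1]-t[2]-t[3]),np.hypot(*t.mean(0)))
    s=pan(f,z([[251,283],[262,299],[272,315]]),.013)-c;print('skirt',ang(s),np.hypot(*s.T), 'mid')
    p=pan(f,z([[260,420],[399,569]]),.041)-c;print('top',p.round(4).tolist(),ang(p),'dir',ang(p[0]-p[1]))
    tk=pan(f,z([[146,189],[253,110],[530,100],[387,78],[80,420]]))-c;print('ticks',ang(tk))
```

```text
[0.07734996 0.06035101] 0.04487379636520481
tab [[0.0438, -0.0028], [0.0427, -0.0107], [0.0279, -0.0088], [0.0292, -0.0002]] [0.155138] dir [0.15169974] 0.036373324506066444
skirt [0.12656113 0.11167487 0.08969063] [0.02553482 0.02334657 0.02122621] mid
top [[0.02, -0.0027], [0.0, 0.0003]] [ 0.13516072 -1.53031937] dir [0.14826891]
ticks [-0.00917669  0.39415183  1.22195338  0.79899263 -0.80898385]
tab [[0.044, -0.0021], [0.0429, -0.0101], [0.0281, -0.0082], [0.0294, 0.0005]] [0.13684386] dir [0.15169974] 0.036426987322111984
skirt [0.1006023  0.08334851 0.05865412] [0.02561004 0.02343244 0.02132752] mid
top [[0.0201, -0.0021], [0.0002, 0.0009]] [ 0.1022521  -1.39719661] dir [0.14826891]
ticks [-0.02517812  0.37771615  1.21281493  0.78484873 -0.81731602]
```

Call:
arm_command --motion '[[[0, 0.007, -0.01, -0.1, 0, 0, 3.4], [0, 0.007, -0.01, -0.1, 0.16, -0.25, 3.4], [0, 0.007, -0.01, -0.1, 0.33, -0.5, 3.4], [0, 0.007, -0.01, -0.1, 0.49, -0.75, 3.4], [0, 0.007, -0.01, -0.1, 0.65, -1.0, 3.4], [0, 0.007, -0.01, -0.1, 0.65, -1.0, 3.4], [0, 0.007, -0.01, -0.1, 0.65, -1.0, 3.4]]]'

```text
time: 10.87
tcp_pos: [0.5029, 0.0776, 0.0973]
orientation: [0.901, 0.329, 0.099, -0.264]
force: [-13.3, -13.5, 27.2]
opening: 0.469
```

Run:
```python
from h import *
rep();f=cam('wrist');cv2.imwrite('pics/w12.png',f['img']);pickle.dump(f,open('wrist12.pkl','wb'));rep()
cv2.imwrite('pics/d12.png',cv2.resize(f['img'][155:305,190:380],None,fx=4.2,fy=4.2,interpolation=cv2.INTER_CUBIC))
```

```text
t 10.8667 up 0.2 left 2.7 h 6.1 mm F up/left/out [ 3.3 13.1 30.2] Tz 0.03 open 39.9 dori [ 0.00221202  0.00613717 -0.85397625]
t 10.9167 up 0.2 left 2.7 h 6.1 mm F up/left/out [ 3.1 13.5 30.2] Tz 0.06 open 39.9 dori [ 0.00221202  0.00613717 -0.85397625]
```

View pics/d12.png

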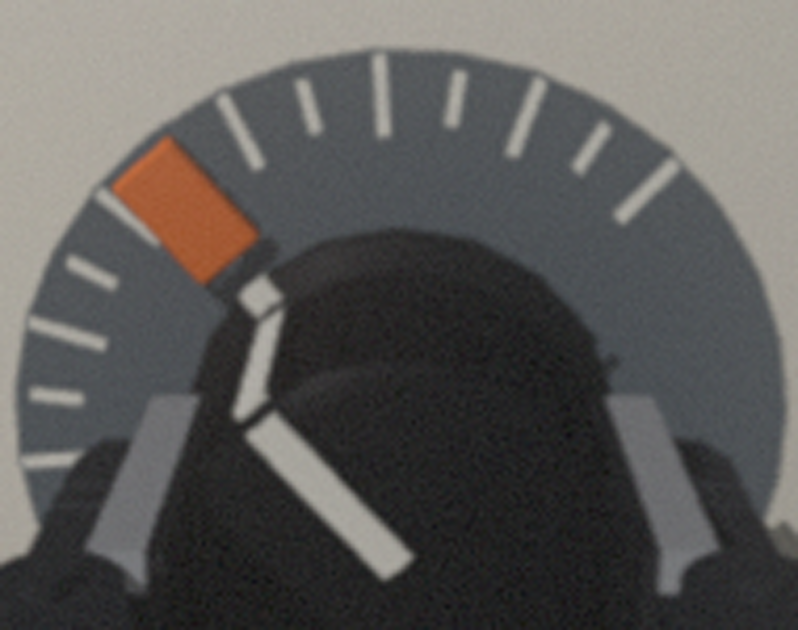

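Run:
```python
from h import *
f=pickle.load(open('wrist12.pkl','rb'))
z=lambda l:np.array(l,float)/4.2+[190,155]
ring=z([[17,390],[47,275],[105,185],[220,92],[300,60],[380,49],[470,53],[550,75],[680,158],[735,230],[775,330],[785,410]])
cc,r=circ(pan(f,ring));print(cc,r)
t=pan(f,z([[112,190],[167,136],[261,236],[205,285]]),.004)-cc;print('tab',ang(t.mean(0)),'dir',ang(t[0]+t[1]-t[2]-t[3]),np.hypot(*t.mean(0)))
s=pan(f,z([[251,283],[262,299],[272,315]]),.004)-cc;print('skirt',ang(s),np.hypot(*s.T))
p=pan(f,z([[260,420],[399,569]]),.032)-cc;print('top',p.round(4).tolist(),ang(p),'dir',ang(p[0]-p[1]))
tk=pan(f,z([[130,218],[240,132],[527,117],[381,95],[52,462]]))-cc;print('ticks',ang(tk))
```

```text
[0.07740104 0.06007989] 0.044823542531400806
tab [0.1455613] dir [0.12991228] 0.03621944646840528
skirt [0.14125463 0.12676519 0.10533371] [0.02563542 0.02345907 0.02134964]
top [[0.0201, -0.003], [0.0003, 0.0002]] [ 0.15013825 -0.43142774] dir [0.16057261]
ticks [-0.01758787  0.38737726  1.20501053  0.79427931 -0.82094333]
```

Call:
arm_command --motion '[[[0, 0, 0, 0.05, -0.1, 0.15, 3.4], [0, 0, 0, 0.05, -0.1, 0.15, 3.4], [0, 0, 0, 0.05, -0.1, 0.15, 5], [0, 0, 0, 0.05, -0.1, 0.15, 6.5], [0, 0, 0, 0.05, -0.1, 0.15, 8.54], [0, 0, 0, 0.05, -0.1, 0.15, 8.54], [0, 0, 0, 0.05, -0.1, 0.15, 8.54]]]'

```text
time: 11.5
tcp_pos: [0.5038, 0.0774, 0.0965]
orientation: [0.901, 0.33, 0.099, -0.264]
force: [-0.5, -0.2, -0.2]
opening: 1.0
```

Run:
```python
from h import *
rep();print((10*NZ).round(2))
```

```text
t 11.5 up -0.3 left 1.8 h 5.5 mm F up/left/out [-0.3  0.5 -0. ] Tz 0.02 open 85.0 dori [ 0.00330129  0.00613717 -0.85229891]
[-0.09 -5.45  8.39]
```

The fingers are open with no force on the tool. Backing off straight along the dial axis and turning back for a check.

Call:
arm_command --motion '[[[0, 0, 0, 0, -0.8, 1.3, 8.54], [0, 0, 0, 0, -2.2, 3.4, 8.54], [0, 0, 0, 0, -4, 6.2, 8.54], [-0.001, -0.065, 0.1, 0, -5.5, 8.4, 8.54], [-0.002, -0.13, 0.2, 0, -5.5, 8.4, 8.54], [-0.003, -0.196, 0.302, 0, -5.5, 8.4, 8.54], [-0.005, -0.26, 0.4, 0, -5.5, 8.4, 8.54], [-0.006, -0.326, 0.502, 0, -5.5, 8.4, 8.54]]]'

```text
time: 12.17
tcp_pos: [0.5039, 0.0221, 0.1808]
orientation: [0.762, 0.583, 0.174, -0.22]
force: [-0.2, -1.0, 0.4]
opening: 1.004
```

Call:
arm_command --motion '[[[-0.001, -0.065, 0.1, 0, 0, 0, 8.54], [-0.002, -0.13, 0.2, 0, 0, 0, 8.54], [-0.002, -0.138, 0.212, 0, 0, 0, 8.54], [-0.002, -0.138, 0.212, 0, 0, 0, 8.54], [-0.002, -0.138, 0.212, 0, 0, 0, 8.54]]]'

```text
time: 12.58
tcp_pos: [0.5036, 0.0224, 0.1806]
orientation: [0.686, 0.671, 0.2, -0.197]
force: [0.1, 0.0, 1.0]
opening: 1.0
```

Run:
```python
from h import *
rep()
for n in ['scene','side','wrist']:
    f=cam(n);cv2.imwrite(f'pics/{n}13.png',f['img']);pickle.dump(f,open(f'{n}13.pkl','wb'))
p=proj(f,[B2+.01*NZ])[0].astype(int);print(p)
x,y=p[0]-70,p[1]-70
print(x,y);cv2.imwrite('pics/d13.png',cv2.resize(f['img'][y:y+140,x:x+140],None,fx=4.2,fy=4.2,interpolation=cv2.INTER_CUBIC))
```

```text
t 12.5833 up -0.6 left 1.1 h 106.0 mm F up/left/out [ 0.6 -0.1  0.8] Tz 0.02 open 85.0 dori [-4.45070277e-05  6.03393656e-03 -3.54818668e-03]
[284 206]
214 136
```

View pics/d13.png

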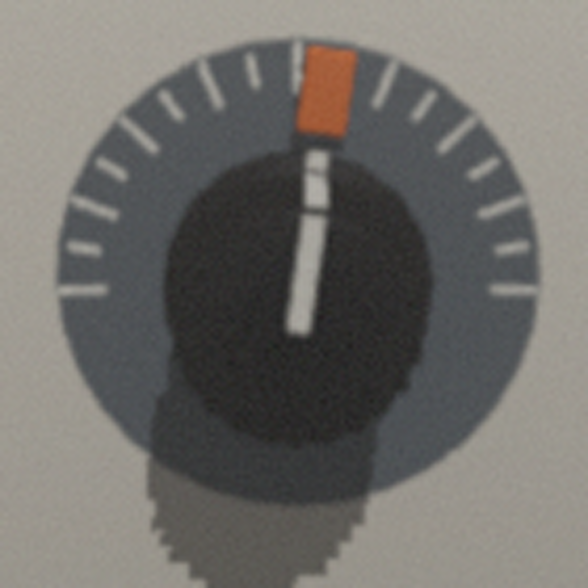

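View pics/wrist13.png

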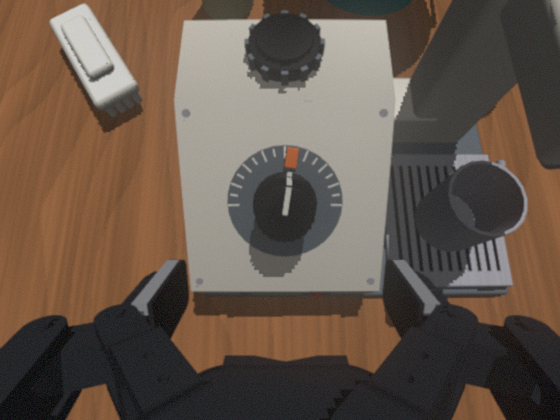

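View pics/scene13.png

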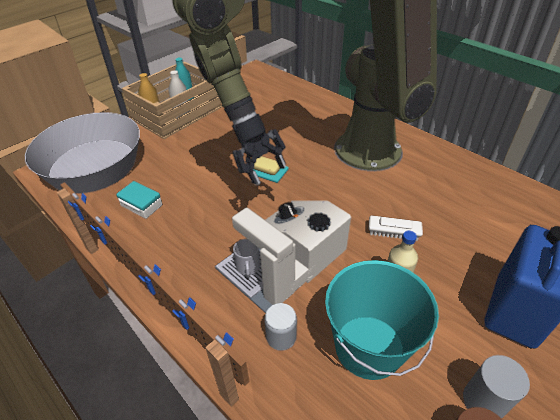

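Run:
```python
from h import *
f=pickle.load(open('wrist13.pkl','rb'))
z=lambda l:np.array(l,float)/4.2+[214,136]
ring=z([[57,270],[540,270],[298,38],[298,505],[122,117],[472,117],[80,375],[518,375],[160,455],[440,455]])
cc,r=circ(pan(f,ring));print(cc,r,(np.hypot(*(pan(f,ring)-cc).T)-r).round(4))
t=pan(f,z([[309,45],[357,50],[344,138],[296,133]]),.004)-cc;print('tab',ang(t.mean(0)),'dir',ang(t[0]+t[1]-t[2]-t[3]),np.hypot(*t.mean(0)))
s=pan(f,z([[318,150],[317,161],[317,172]]),.004)-cc;print('skirt',ang(s),np.hypot(*s.T))
p=pan(f,z([[314,215],[299,333]]),.032)-cc;print('top',p.round(4).tolist(),ang(p),'dir',ang(p[0]-p[1]))
tk=pan(f,z([[298,68],[82,290],[514,290],[138,134],[458,136]]))-cc;print('ticks',ang(tk))
for h in (.004,.013):
  s=pan(f,z([[318,150]]),h)-cc;print(h,np.hypot(*s.T))
# others moved?
a,b=[pickle.load(open(q,'rb'))['img'].astype(int) for q in('scene6.pkl','scene13.pkl')]
for nm,(x0,y0,x1,y1) in dict(pail=(320,260,440,380),jar=(262,300,300,350),brush=(365,212,425,240),box=(112,178,165,218),bottle=(385,230,420,268)).items(): print(nm,abs(a-b)[y0:y1,x0:x1].mean().round(1))
```

```text
[0.07730902 0.05960995] 0.04477691598624604 [ 0.0003  0.0003  0.0003  0.0003 -0.0003 -0.0007  0.0007  0.0008 -0.001
 -0.0007]
tab [0.1377662] dir [0.14365225] 0.03638337991463509
skirt [0.13627012 0.14029035 0.15316397] [0.02590645 0.02391221 0.02193621]
top [[0.02, -0.0025], [0.0002, -0.0001]] [0.12540811 0.40670712] dir [0.12274834]
ticks [-6.94912075e-04 -1.60390076e+00  1.60801062e+00 -8.04023807e-01
  8.10969892e-01]
0.004 [0.02590645]
0.013 [0.02743742]
pail 2.6
jar 2.1
brush 1.9
box 7.6
bottle 2.2
```

Run:
```python
from h import *
a,b=[pickle.load(open(q,'rb'))['img'] for q in('scene0.pkl','scene13.pkl')]
for nm,(x0,y0,x1,y1) in dict(box=(112,178,165,218),bar=(268,158,290,182)).items():
    print(nm,[[c.round(2) for c in np.array(np.nonzero(cv2.inRange(cv2.cvtColor(i[y0:y1,x0:x1],cv2.COLOR_BGR2HSV),(80,120,60),(100,255,255)))).mean(1)] for i in (a,b)])
bot.sign_off();print(bot.observe()['time'])
```

```text
box [[np.float64(17.19), np.float64(25.86)], [np.float64(17.17), np.float64(25.85)]]
bar [[np.float64(16.22), np.float64(9.68)], [np.float64(16.72), np.float64(9.35)]]
the job is handed in; nothing more can be done
the job is handed in; nothing more can be done
```

The job is handed in. The steel mug stands upright on the drip tray under the nozzle, and the dose dial is set to the orange tab and pushed home. I carried the mug in from the front with the gripper tilted 45°. Then I pulled the dial out about 9.7 mm until it clicked, turned it clockwise by about 0.85 rad and pushed it back. The robot was clear of everything at hand-in, about 12.7 s on its clock.

**Last checks:**
- **Mug:** after release, the rim centre measured (0.668, 0.082) m against a nozzle axis near (0.666, 0.083) m, so it is centred to about 2 mm.
- **Nozzle position:** my first estimate, the tray centre, was about 5 mm behind the nozzle seen in the close-up. I used the nozzle.
- **Dial angle:** in the final view the pointer read 0.12–0.15 rad, depending on which part of the line I measured. The tab read 0.138–0.144 rad, so the two agree to about 0.02 rad.
- **Dial home:** under a 30 N push the tool returned to the height it had when it first gripped the dial. The catch force was not tested separately.
- **Orange tab:** its readings stayed at 0.13–0.16 rad throughout, with no sign that it moved.
- **Other things:**
  - The pail, jar, brush and bottle showed only image noise between a mid-job picture and the last one.
  - The soap box stayed put, within 0.02 pixels of the first picture. A larger difference there against the mid-job picture was probably the arm's shadow.
  - The soap bar's colour patch moved 0.5 pixels with the gripper partly in front of it. The arm did not go near it.

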